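# Secure the crate's hasp with the snap hook

## Robot

A 6-joint arm with a two-finger parallel gripper is mounted at the origin on the work surface. World frame = base frame: x ahead of the robot, y to its left, z up, the work surface at z = 0. Lengths are in m, angles in rad, forces in N, time in s.
With the tool pointing down it reaches from about 0.375 to 0.9 m from the base axis. Payload 3.1 kg.
Tool frame: the origin (TCP) lies midway between the tips of the shut fingers; the grasp point (between the pads) lies 19 mm behind it (manip.grasp_offset is the distance from the TCP to the grasp point, in m); z points along the fingers, y is the line along which they close (so a half turn about z gives the same grasp; the last joint's range is limited). The gripper opens to 85 mm and grips with 20 to 120 N. Pads are 22 mm wide; open, the fingers measure 114 mm over their backs; the gripper's body (76 mm by 85 mm) begins 54 mm behind the grasp point. The pads swing forward as they close: fully open they stand 13 mm farther back than shut.
Start: joints at [1.022, 0.527, 1.433, -0, 1.181, -0.178], TCP at [0.226, 0.583, 0.195] pointing down, gripper open.
Joint ranges: [-3.08, 3.08], [-0.75, 2.2], [0.22, 2.44], [-1.43, 4.57], [0, 2.65], [-2.85, 2.85]. Speed limits (rad/s): [2.79, 2.79, 3.14, 3.14, 3.14, 3.14].

## Interface

Orientations are given as a unit quaternion [x, y, z, w].
In Python, from station import sensors, cams, order, manip gives the robot as it stands.
- The arm moves only by the tool move_arm, never from a script. Its argument "targets" is a list of rows, each an object of numbers: "dx", "dy", "dz": the shift along the world's x, y, z normalised to -1 to 1, where 1 is 25 mm; "rx", "ry", "rz": the turn, a rotation vector about the world's x, y, z normalised to -1 to 1, where 1 is 30 degrees. A call has exactly 10 rows; each row shifts and turns the commanded pose from where the row before left it; what a row does not reach is not made up. A row lasts 1/8 s, in which the tool goes at most 62.5 mm and 10.7 degrees, less where a joint would pass 70% of its speed; a pose out of reach is approached as far as the arm can. A call with a number of a shift or a turn outside -1 to 1 is refused whole. A call with a gripper value outside its range is refused whole. "claw" is the opening in per cent of the stroke, from 0 (shut) to 100 (fully open), set as the call begins (left out, the last holds). The fingers move at their own pace and stop on an object; "newtons" is the grip in N (left out, the last holds). Time passes only in rows, so rows that do not move let the fingers close, or fill a call up. It gives the time, the measured TCP pose, the force, the opening and the grip force at its end, in the units of the state.
- sensors.sense(): the state, without advancing time (a new reading comes with each control period).
- cams.snapshot(name): name is "scene" or "top" or "wrist"; returns the picture (420x560x3 uint8, red, green, blue); there is no depth.
- cams.camera_model(name): a dict with "fx", "fy", "cx", "cy" (pixels), "extrinsics" (4x4, takes a point from world to camera coordinates). Camera axes: x right, y down, z forward; pixel columns grow to the right and rows downward; lengths in m; the calibration is good to about 2 mm. A picture is of the moment at which its call begins: read the wrist's pose just before it. camera_model takes no time and is no camera call; for the wrist camera it gives the pose at the moment of the call.
- order.sign_off(): hands the job in; it is judged then, once.
The state is a dict: "t": time; "q": joint angles; "qd": joint speeds; "tau": joint torques, N m; "tcp_pos": TCP position; "tool_rot": TCP orientation; "force": force on the tool from outside, world axes, zero at the start; "ft_torque": the same for the moment, N m; "finger_gap": opening from 0.0 (shut) to 1.0 (fully open); "gripper_force": force on a finger pad.
Only numpy, scipy, OpenCV 4.12 (cv2) and the standard library are available. Lean on these libraries where they do the work, as an engineer would, in place of code of your own. Each camera call takes 0.05 s, during which the arm holds its last target. There are 200 camera calls.

## Task

Get the lidded wooden crate ready for the trolley: fold the steel hasp right down over the staple, then clip the snap hook onto one upright bar of the staple by pressing its sprung brass gate against the bar until the bar is inside the hook and the gate has snapped shut behind it. Prove that it is caught by pulling the hook back along its shank with about a kilo of pull for about a second, so that the bar beds in the bow, and never push or pull on the staple harder than two kilos. Then let the hook down flat onto the hasp, still clipped and with its gate shut, let go, and leave everything else where it stands.

Things in the scene. Friction and masses are not known exactly. Their poses are not given: they have to be found in the camera images.
- crate: Fixed lidded crate of light wood with blue corner plates, 300 (its x) x 360 (its y) x 130 mm high. Origin: centre of the underside; z up. The lid is already shut, its flat top at z = 130 mm. The hasp and staple on it were screwed on by hand: the pair sits up to 12 mm either way of the middle along the crate's x, exact along y. That offset is in no reading: it has to be felt (or seen).
- staple_mid (a point): Middle of the crate's lid top, where the staple nominally stands (give or take 12 mm along the crate's x). The staple is an upright closed bow of 8 mm round bar: two vertical bars, bar_left and bar_right, at 18 mm to the crate's +y and -y side of its middle (centre lines), 28 mm clear between them, joined by a cross bar with its underside 42 mm and top 50 mm above the lid.
- hasp (a joint): Fold angle of the hasp's steel leaf (rad): 0 flat on the lid over the staple, growing as it swings up and back to the crate's +y side; 1.57 upright, 2.6 its stop. Leaf 120 mm long, 50 wide, 3 thick, slotted for the staple, round lip at its end. Hinge pin along the crate's x, 66 mm to the +y side of the staple's middle, 2 mm above the lid, stiff (0.07 N m): the leaf stays where left.
- hook: Loose steel snap hook lying flat: 149 mm long, 47 wide, 11 thick, about 250 g. Origin: underside, middle of its flat shank; x runs along the shank towards the bow, y towards the gate side, z up. The shank, where to hold it, is a flat-sided block x = -18 to 18 mm, 16 mm wide (y = -8 to 8). Behind it is a closed eye (x = -50 to -16), in front the loop with the gate.
- gate (a joint): Angle of the hook's sprung brass gate (rad): 0 shut against the nose, growing as it is pressed inward (towards -y of the hook), 0.71 at most. It cannot open outward. The spring needs about 3 N near the tip to begin and about 8 N wide open, more nearer the hinge. Hinge at x = 22, y = 16 mm in the hook's frame.
- gate_tip (a point): Centre of the gate's rounded tip (9 mm bar): x = 62, y = 16 mm in the hook's frame when shut.
- nose (a point): Rounded end of the hook's nose (11 mm bar, y = 10.5 to 21.5 mm, from the bow back to x = 66 mm). A bar gets in by pressing the gate in with some 6 to 10 N and sliding along it towards the nose: by x = 53 to 60 it lies deep enough (centre at y = 6 mm or less) to pass below the nose into the bow, and the gate's tip springs shut behind it.
- bow (a point): Where the centre of an 8 mm bar lies when bedded in the hook's round bow: x = 84.5, y = -2, z = 5.5 mm in the hook's frame. The bow's centre is x = 76, y = -2, inner radius 12.5 mm; the spine is an 11 mm bar along y = -20 mm (inner face y = -14.5).
- tape: Bystander: roll of tape, 90 mm across, 24 mm high, lying on the crate's lid near its far corner. Origin: centre of the underside.
- screwdriver: Bystander: red screwdriver, 190 mm long, lying on the table.
- mug: Bystander: white mug, 78 mm across, 85 mm high. Origin: centre of the underside.
- toy_car: Bystander: wooden toy car with a red cab, 130 mm long, 66 mm high. Origin: centre of the underside.
- thermos: Bystander: green flask, 76 mm across, 240 mm high. Origin: centre of the underside.
- jar: Bystander: small jar with a red cap, 62 mm across, 75 mm high. Origin: centre of the underside.
Things that resemble listed ones, but are neither listed nor needed, are in the scene too. Several things have the shape of the hook; the one meant has the colours described above.

How it is judged:
On the way, in this order (a step that is already met when the one before it is completed fails the run):
1. the hasp is folded down flat over the staple (value of joint hasp below 0.08 rad), for 0.2 s.
2. one bar of the staple is inside the shut hook, bedded in the bow, and the hook is being pulled with more than 7 N (value of joint hasp below 0.08 rad and value of joint gate below 0.06 rad and ((x of bar_right in the frame of hook between 0.074 and 0.095 m and y of bar_right in the frame of hook between -0.015 and 0.013 m and z of bar_right in the frame of hook between -0.008 and 0.035 m and contact force between bar_right and hook above 7 N) or (x of bar_left in the frame of hook between 0.074 and 0.095 m and y of bar_left in the frame of hook between -0.015 and 0.013 m and z of bar_left in the frame of hook between -0.008 and 0.035 m and contact force between bar_left and hook above 7 N))), for 0.8 s.
At the end, for the whole second after the job is handed in: The hasp is folded flat (within 0.08 rad); one upright bar of the staple is inside the hook's loop with the gate shut (within 0.06 rad); the hook is at rest, flat within 0.3 rad, its underside no more than 12 mm above the lid, and released (value of joint hasp below 0.08 rad and value of joint gate below 0.06 rad and ((x of bar_right in the frame of hook between 0.018 and 0.095 m and y of bar_right in the frame of hook between -0.015 and 0.013 m and z of bar_right in the frame of hook between 0.01 and 0.035 m) or (x of bar_left in the frame of hook between 0.018 and 0.095 m and y of bar_left in the frame of hook between -0.015 and 0.013 m and z of bar_left in the frame of hook between 0.01 and 0.035 m)) and angle between hook's own z axis and vertical below 0.3 rad and linear speed of hook below 0.02 m/s and angular speed of hook below 0.3 rad/s); the robot touches nothing.
It fails at once if the staple is pushed or pulled by the hook with more than 20 N (contact force between any of bar_right, staple_bend_a, staple_top, staple_bend_b, bar_left and hook above 20 N).
It fails at once if a bystander is moved more than 30 mm (distance of any of tape, screwdriver, mug, toy_car, thermos, jar from where it was at the start of the episode above 0.03 m).
It also fails if it takes over 72 s, if anything falls off the work surface, if the arm or the gripper's body presses on something with over 40 N, if the wrist force passes 120 N, or if a joint passes its speed limit or range.

## Working session

There is one attempt and no reset: what is moved stays moved. The work goes in short steps, Python scripts to look and compute and a tool call to move; the robot and the scene stay as the last step left them, time stands still between calls to the robot, and variables do not carry over. Pictures are saved under pics/ and viewed, at most 10 in all, crops included, and the job is handed in when it is done.

Besides the shell and the picture viewer there is one more tool, called after "Request:" in YAML: its name, and indented under it one key for each argument. move_arm: Moves the arm, as the interface text tells. Scaled input: -1 to 1 covers 25 mm each way for a shift and 30 degrees each way for a turn. Its arguments: {"type":"object","properties":{"targets":{"type":"array"},"claw":{"type":"number"},"newtons":{"type":"number"}},"required":["targets"]}

```bash
ls; mkdir -p pics; cat > h.py <<'E'
import numpy as np, cv2
from station import sensors, cams, order, manip
from scipy.spatial.transform import Rotation as R
def save(name, fn, crop=None, k=1):
    im=cams.snapshot(name)[:,:,::-1]
    cv2.imwrite('pics/full_'+fn,im)
    if crop: x0,y0,x1,y1=crop; im=im[y0:y1,x0:x1]
    if k!=1: im=cv2.resize(im,None,fx=k,fy=k,interpolation=cv2.INTER_CUBIC)
    cv2.imwrite('pics/'+fn,im)
def px2w(m,u,v,z):
    E=np.array(m['extrinsics']); Rm=E[:3,:3]; c=-Rm.T@E[:3,3]
    d=Rm.T@np.array([(u-m['cx'])/m['fx'],(v-m['cy'])/m['fy'],1])
    return c+d*(z-c[2])/d[2]
def w2px(m,p):
    E=np.array(m['extrinsics']); q=E[:3,:3]@np.array(p)+E[:3,3]
    return np.array([m['fx']*q[0]/q[2]+m['cx'],m['fy']*q[1]/q[2]+m['cy']])
E
python3 - <<'E'
from h import *
a=cams.snapshot('top')[:,:,::-1];b=cams.snapshot('scene')[:,:,::-1]
cv2.imwrite('pics/top.png',a);cv2.imwrite('pics/scene.png',b)
print(sensors.sense()); print(manip.grasp_offset)
m=cams.camera_model('top');print(m)
E
```

```text
pics
{'t': 0.1, 'q': array([ 1.02151731e+00,  5.28364989e-01,  1.43373864e+00, -7.15197985e-06,
        1.18141435e+00, -1.78548730e-01]), 'qd': array([-1.79891740e-03, -1.86923253e-03, -2.04490206e-03, -1.59856377e-05,
        1.61983709e-03, -1.63606106e-04]), 'tau': array([ 5.98053539e-04, -4.43305600e+01, -1.78587896e+01, -2.14463271e-04,
        3.84818064e-03, -9.68753909e-06]), 'tcp_pos': array([0.22606863, 0.58193456, 0.19404789]), 'tool_rot': array([ 1.84304011e-01,  9.82868814e-01, -9.00796177e-04, -3.39554570e-04]), 'force': array([-0.7052614 ,  0.21118791, -0.26968517]), 'ft_torque': array([-0.01848793, -0.01974683,  0.0095905 ]), 'gripper_force': 0.0, 'finger_gap': 0.9969486406703923}
0.0187
{'fx': 486.5169096808639, 'fy': 486.5169096808639, 'cx': 275.24468920398215, 'cy': 209.2917149815153, 'extrinsics': array([[-1.27360902e-02, -9.99915702e-01, -2.52603454e-03,
         9.83364166e-03],
       [-9.94407549e-01,  1.29307234e-02, -1.04816143e-01,
         5.30152662e-01],
       [ 1.04839970e-01,  1.17695997e-03, -9.94488409e-01,
         1.42530474e+00],
       [ 0.00000000e+00,  0.00000000e+00,  0.00000000e+00,
         1.00000000e+00]])}
```

View pics/top.png

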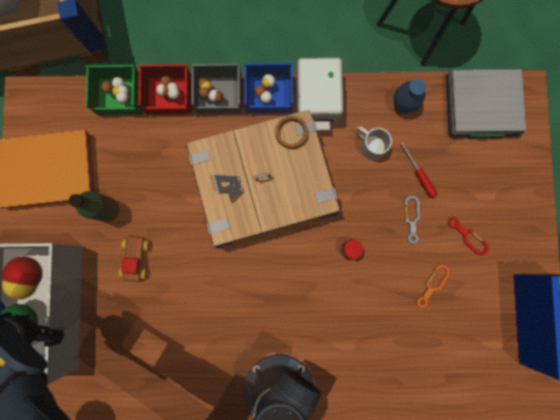

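View pics/scene.png

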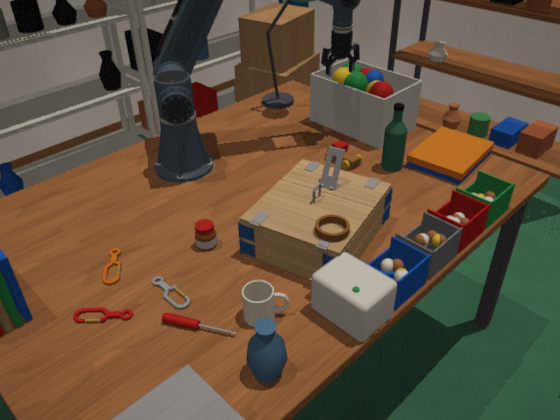

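```bash
python3 - <<'E'
from h import *
a=cv2.imread('pics/top.png')
c1=cv2.resize(a[185:255,380:450],None,fx=5.5,fy=5.5,interpolation=cv2.INTER_CUBIC)
c2=cv2.resize(a[105:250,180:345],(440,385),interpolation=cv2.INTER_CUBIC)
cv2.imwrite('pics/c.png',np.hstack([c1[:385],c2[:, :414]]))
E
```

```text
(no output)
```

View pics/c.png

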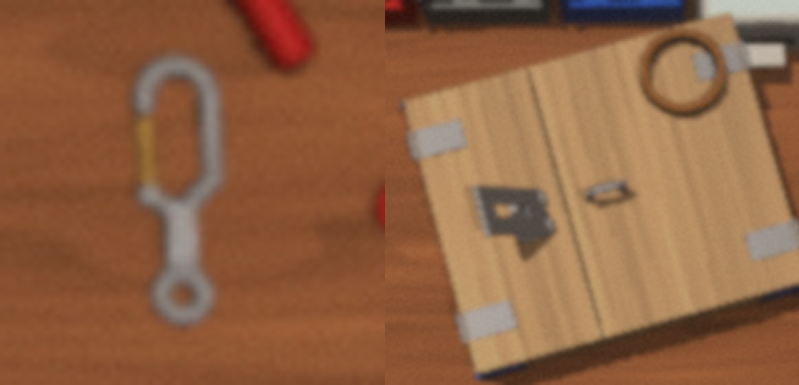

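```bash
python3 - <<'E'
from h import *
m=cams.camera_model('top')
f=lambda u,v,z:px2w(m,u,v,z)
cr=[f(*p,.13) for p in [(186.7,142.9),(310.5,110.2),(338,208),(214.9,246)]]
for c in cr: print(c.round(4))
print('ctr',np.mean(cr,0), [np.linalg.norm(cr[i]-cr[(i+1)%4]) for i in range(4)])
for a,b in [(0,1),(3,2)]:
  d=cr[a]-cr[b];print('y axis yaw',np.degrees(np.arctan2(d[1],d[0]))-90)
for a,b in [(0,3),(1,2)]:
  d=cr[a]-cr[b];print('x axis yaw',np.degrees(np.arctan2(d[1],d[0])))
g=lambda x,y:(180+(x-385)/2.667,105+y/2.667)
print('staple top',f(*g(590,192),.18),f(*g(624,184),.18))
print('leaf tip',f(*g(480,188),.24),f(*g(490,234),.24),'hinge',f(*g(548,193),.132),f(*g(556,238),.132))
bow=f(412.4,195.4,.0055);eye=f(413.3,244.1,.0055);print(bow,eye,np.linalg.norm(bow-eye))
E
```

```text
[0.7108 0.25   0.13  ]
[ 0.8007 -0.1007  0.13  ]
[ 0.5208 -0.1713  0.13  ]
[0.42   0.1704 0.13  ]
ctr [0.61307807 0.03708638 0.13      ] [np.float64(0.3620053400502965), np.float64(0.2887112498600791), np.float64(0.3563107483743019), np.float64(0.3015313063833204)]
y axis yaw 14.386193239891057
y axis yaw 16.442355275957254
x axis yaw 15.297636131669254
x axis yaw 14.162427220612946
staple top [0.60225551 0.05118218 0.18      ] [0.6099834  0.01677645 0.18      ]
leaf tip [0.59713977 0.15475471 0.24      ] [0.55231082 0.14515469 0.24      ] hinge [0.61010386 0.09700433 0.132     ] [0.56247755 0.0889167  0.132     ]
[ 0.56963527 -0.41443816  0.0055    ] [ 0.42190901 -0.41089889  0.0055    ] 0.14776864817520924
```

Possible mix-ups for the hook: the steel one with a brass gate at (412,220), the red one at (468,237) and the orange one at (433,286). The close crop shows grey steel with a brass gate on its left (+y) side, so I choose (412,220). The crate is yawed about 14.8° and the hasp is open at about 2 rad.

First move: hasp folding, fingers shut.

Request:
move_arm:
  targets:
    - {"dz": 1}
    - {"dz": 1}
    - {"dz": 1}
    - {"dz": 1}
    - {"dz": 1, "dx": 0.85, "dy": -0.99, "rz": -0.11}
    - {"dx": 0.85, "dy": -0.99, "rz": -0.11}
    - {"dx": 0.85, "dy": -0.99, "rz": -0.11}
    - {"dx": 0.85, "dy": -0.99, "rz": -0.11}
    - {"dx": 0.85, "dy": -0.99, "rz": -0.11}
    - {"dx": 0.85, "dy": -0.99, "rz": -0.11}
  claw: 0
  newtons: 60

```text
schema error: expected keys dx, dy, dz, rx, ry, rz
```

Request:
move_arm:
  targets:
    - {"dx": 0.85, "dy": -0.99, "rz": -0.11}
    - {"dx": 0.85, "dy": -0.99, "rz": -0.11}
    - {"dx": 0.85, "dy": -0.99, "rz": -0.11}
    - {"dx": 0.85, "dy": -0.99, "rz": -0.11}
    - {"dx": 0.85, "dy": -0.99, "rz": -0.11}
    - {"dx": 0.85, "dy": -0.99, "rz": -0.11}
    - {"dx": 0.85, "dy": -0.99, "rz": -0.11}
    - {"dx": 0.85, "dy": -0.99, "rz": -0.11}
    - {"dx": 0.85, "dy": -0.99, "rz": -0.11}
    - {"dx": 0.85, "dy": -0.99, "rz": -0.15}

```text
schema error: expected keys dx, dy, dz, rx, ry, rz
```

```bash
python3 - <<'E'
from h import *
s=sensors.sense();print(s['t'],s['tcp_pos'],R.from_quat(s['tool_rot']).as_matrix().round(3),s['force'])
m=cams.camera_model('wrist');save('wrist','w1.png')
print(w2px(m,[.606,.034,.18]),w2px(m,[.589,.098,.132]),w2px(m,[.575,.15,.24]))
E
```

```text
0.1 [0.22606863 0.58193456 0.19404789] [[-0.932  0.362 -0.001]
 [ 0.362  0.932 -0.002]
 [ 0.    -0.002 -1.   ]] [-0.7052614   0.21118791 -0.26968517]
[-56.41309498 699.47140161] [ 16.75092566 614.94647175] [-36.72410568 774.36671208]
```

View pics/w1.png

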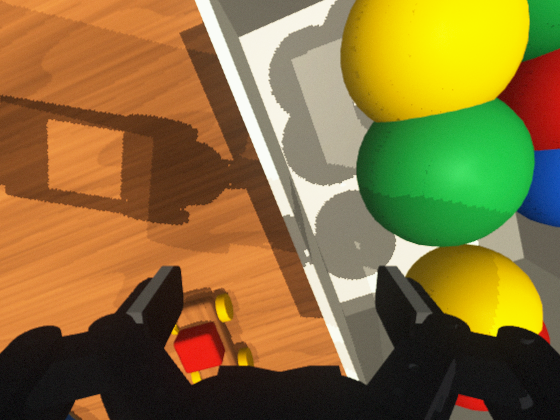

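The rows were refused because all six keys are required, so nothing moved. The picture only shows the ball bin and the open fingers.

Request:
move_arm:
  targets:
    - {"dx": 0, "dy": 0, "dz": 1, "rx": 0, "ry": 0, "rz": 0}
    - {"dx": 0, "dy": 0, "dz": 1, "rx": 0, "ry": 0, "rz": 0}
    - {"dx": 0, "dy": 0, "dz": 1, "rx": 0, "ry": 0, "rz": 0}
    - {"dx": 0, "dy": 0, "dz": 1, "rx": 0, "ry": 0, "rz": 0}
    - {"dx": 0.85, "dy": -0.99, "dz": 1, "rx": 0, "ry": 0, "rz": -0.11}
    - {"dx": 0.85, "dy": -0.99, "dz": 0, "rx": 0, "ry": 0, "rz": -0.11}
    - {"dx": 0.85, "dy": -0.99, "dz": 0, "rx": 0, "ry": 0, "rz": -0.11}
    - {"dx": 0.85, "dy": -0.99, "dz": 0, "rx": 0, "ry": 0, "rz": -0.11}
    - {"dx": 0.85, "dy": -0.99, "dz": 0, "rx": 0, "ry": 0, "rz": -0.11}
    - {"dx": 0.85, "dy": -0.99, "dz": 0, "rx": 0, "ry": 0, "rz": -0.11}
  claw: 0
  newtons: 60

```text
t: 1.4
tcp_pos: [0.3543, 0.433, 0.3196]
tool_rot: [0.351, 0.936, -0.0, -0.0]
force: [0.0, 1.2, 1.0]
finger_gap: 0.001
gripper_force: 0.0
```

Request:
move_arm:
  targets:
    - {"dx": 0.85, "dy": -0.99, "dz": 0, "rx": 0, "ry": 0, "rz": -0.11}
    - {"dx": 0.85, "dy": -0.99, "dz": 0, "rx": 0, "ry": 0, "rz": -0.11}
    - {"dx": 0.85, "dy": -0.99, "dz": 0, "rx": 0, "ry": 0, "rz": -0.11}
    - {"dx": 0.85, "dy": -0.99, "dz": 0, "rx": 0, "ry": 0, "rz": -0.11}
    - {"dx": 0.85, "dy": -0.99, "dz": 0, "rx": 0, "ry": 0, "rz": -0.11}
    - {"dx": 0.85, "dy": -0.99, "dz": 0, "rx": 0, "ry": 0, "rz": -0.11}
    - {"dx": 0.85, "dy": -0.99, "dz": 0, "rx": 0, "ry": 0, "rz": -0.11}
    - {"dx": 0.85, "dy": -0.99, "dz": 0, "rx": 0, "ry": 0, "rz": -0.11}
    - {"dx": 0.85, "dy": -0.99, "dz": 0, "rx": 0, "ry": 0, "rz": -0.11}
    - {"dx": 0.85, "dy": -0.99, "dz": 0, "rx": 0, "ry": 0, "rz": -0.15}

```text
t: 2.65
tcp_pos: [0.5668, 0.1856, 0.3195]
tool_rot: [0.611, 0.791, -0.0, -0.0]
force: [-0.6, -0.6, -0.3]
finger_gap: -0.0
gripper_force: 0.0
```

```bash
python3 - <<'E'
from h import *
s=sensors.sense();print(s['t'],s['tcp_pos'],R.from_quat(s['tool_rot']).as_matrix().round(3),s['force'])
m=cams.camera_model('wrist');save('wrist','w2.png')
print(w2px(m,[.606,.034,.18]),w2px(m,[.589,.098,.132]),w2px(m,[.575,.15,.24]))
E
```

```text
2.65 [0.56677087 0.18560936 0.31947576] [[-0.252  0.968 -0.001]
 [ 0.968  0.252 -0.   ]
 [ 0.    -0.001 -1.   ]] [-0.55933495 -0.59591527 -0.27762024]
[278.99385496 323.38528994] [278.75322251 251.95958085] [278.10834444 245.54132414]
```

View pics/w2.png

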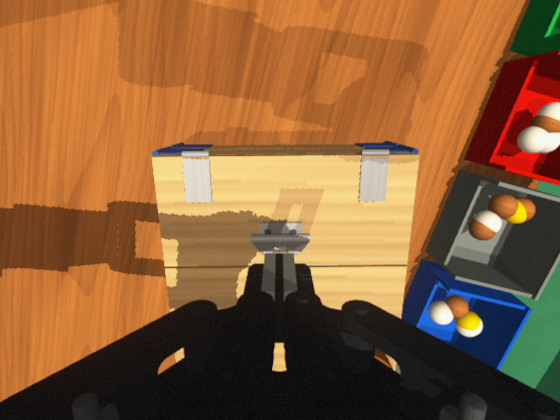

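The wrist view is square with the crate. The leaf's tip edge runs (250–309, 242), matching the prediction (278,245). Going down behind the leaf and sweeping.

Request:
move_arm:
  targets:
    - {"dx": 0, "dy": 0, "dz": -0.84, "rx": 0, "ry": 0, "rz": 0}
    - {"dx": 0, "dy": 0, "dz": -0.84, "rx": 0, "ry": 0, "rz": 0}
    - {"dx": 0, "dy": 0, "dz": -0.84, "rx": 0, "ry": 0, "rz": 0}
    - {"dx": 0, "dy": 0, "dz": -0.84, "rx": 0, "ry": 0, "rz": 0}
    - {"dx": 0.166, "dy": -0.63, "dz": 0, "rx": 0, "ry": 0, "rz": 0}
    - {"dx": 0.166, "dy": -0.63, "dz": 0, "rx": 0, "ry": 0, "rz": 0}
    - {"dx": 0.166, "dy": -0.63, "dz": 0, "rx": 0, "ry": 0, "rz": 0}
    - {"dx": 0.166, "dy": -0.63, "dz": 0, "rx": 0, "ry": 0, "rz": 0}
    - {"dx": 0.166, "dy": -0.63, "dz": 0, "rx": 0, "ry": 0, "rz": 0}
    - {"dx": 0.166, "dy": -0.63, "dz": 0, "rx": 0, "ry": 0, "rz": 0}

```text
t: 3.95
tcp_pos: [0.5917, 0.0908, 0.2361]
tool_rot: [0.611, 0.792, 0.0, 0.0]
force: [0.3, -0.4, 0.4]
finger_gap: 0.001
gripper_force: 0.0
```

Request:
move_arm:
  targets:
    - {"dx": 0.166, "dy": -0.63, "dz": 0, "rx": 0, "ry": 0, "rz": 0}
    - {"dx": 0.166, "dy": -0.63, "dz": 0, "rx": 0, "ry": 0, "rz": 0}
    - {"dx": 0, "dy": 0, "dz": 0, "rx": 0, "ry": 0, "rz": 0}
    - {"dx": 0, "dy": 0, "dz": 0.4, "rx": 0, "ry": 0, "rz": 0}
    - {"dx": 0, "dy": 0, "dz": 0.4, "rx": 0, "ry": 0, "rz": 0}
    - {"dx": 0.1, "dy": -0.38, "dz": 0, "rx": 0, "ry": 0, "rz": 0}
    - {"dx": 0.1, "dy": -0.38, "dz": 0, "rx": 0, "ry": 0, "rz": 0}
    - {"dx": 0, "dy": 0, "dz": -0.3, "rx": 0, "ry": 0, "rz": 0}
    - {"dx": 0, "dy": 0, "dz": 0, "rx": 0, "ry": 0, "rz": 0}
    - {"dx": 0, "dy": 0, "dz": 0, "rx": 0, "ry": 0, "rz": 0}

```text
t: 5.2
tcp_pos: [0.6044, 0.0417, 0.2479]
tool_rot: [0.61, 0.792, -0.0, -0.0]
force: [-0.0, 0.8, -0.1]
finger_gap: 0.0
gripper_force: 0.0
```

```bash
python3 - <<'E'
from h import *
s=sensors.sense();print(s['t'],s['tcp_pos'],s['force'])
a=cams.snapshot('scene')[:,:,::-1]
cv2.imwrite('pics/s2.png',cv2.resize(a[110:280,220:420],None,fx=3.4,fy=3.4,interpolation=cv2.INTER_CUBIC))
E
```

```text
5.2 [0.60435638 0.04165256 0.24794479] [-0.02035493  0.8380359  -0.06672304]
```

View pics/s2.png

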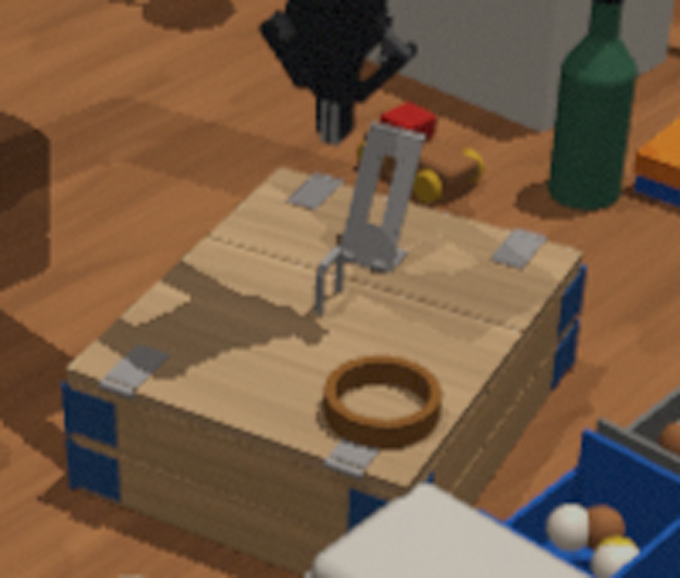

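The fingers passed just over the leaf, which is unmoved with its tip at about (400,130) in the crop. Going back and sweeping lower.

Request:
move_arm:
  targets:
    - {"dx": 0, "dy": 0, "dz": 1, "rx": 0, "ry": 0, "rz": 0}
    - {"dx": -0.226, "dy": 0.857, "dz": 0.2, "rx": 0, "ry": 0, "rz": 0}
    - {"dx": -0.226, "dy": 0.857, "dz": 0, "rx": 0, "ry": 0, "rz": 0}
    - {"dx": -0.226, "dy": 0.857, "dz": 0, "rx": 0, "ry": 0, "rz": 0}
    - {"dx": -0.226, "dy": 0.857, "dz": 0, "rx": 0, "ry": 0, "rz": 0}
    - {"dx": -0.226, "dy": 0.857, "dz": 0, "rx": 0, "ry": 0, "rz": 0}
    - {"dx": -0.226, "dy": 0.857, "dz": 0, "rx": 0, "ry": 0, "rz": 0}
    - {"dx": -0.226, "dy": 0.857, "dz": 0, "rx": 0, "ry": 0, "rz": 0}
    - {"dx": 0, "dy": 0, "dz": -0.9, "rx": 0, "ry": 0, "rz": 0}
    - {"dx": 0, "dy": 0, "dz": -0.9, "rx": 0, "ry": 0, "rz": 0}

```text
t: 6.5
tcp_pos: [0.5651, 0.1927, 0.2333]
tool_rot: [0.61, 0.792, 0.0, 0.0]
force: [0.6, -0.2, -0.6]
finger_gap: 0.001
gripper_force: 0.0
```

Request:
move_arm:
  targets:
    - {"dx": 0, "dy": 0, "dz": -1, "rx": 0, "ry": 0, "rz": 0}
    - {"dx": 0.166, "dy": -0.63, "dz": 0, "rx": 0, "ry": 0, "rz": 0}
    - {"dx": 0.166, "dy": -0.63, "dz": 0, "rx": 0, "ry": 0, "rz": 0}
    - {"dx": 0.166, "dy": -0.63, "dz": 0, "rx": 0, "ry": 0, "rz": 0}
    - {"dx": 0.166, "dy": -0.63, "dz": 0, "rx": 0, "ry": 0, "rz": 0}
    - {"dx": 0.166, "dy": -0.63, "dz": 0, "rx": 0, "ry": 0, "rz": 0}
    - {"dx": 0.166, "dy": -0.63, "dz": 0, "rx": 0, "ry": 0, "rz": 0}
    - {"dx": 0.166, "dy": -0.63, "dz": 0, "rx": 0, "ry": 0, "rz": 0}
    - {"dx": 0.166, "dy": -0.63, "dz": 0, "rx": 0, "ry": 0, "rz": 0}
    - {"dx": 0, "dy": 0, "dz": 0, "rx": 0, "ry": 0, "rz": 0}

```text
t: 7.75
tcp_pos: [0.5988, 0.0642, 0.2084]
tool_rot: [0.611, 0.791, 0.0, 0.0]
force: [0.8, -0.3, 0.0]
finger_gap: -0.003
gripper_force: 0.0
```

```bash
python3 - <<'E'
from h import *
b=cv2.imread('pics/scene.png').astype(int); a=cams.snapshot('scene')[:,:,::-1].astype(int)
d=np.abs(a-b).sum(2)
for (u,v) in [(337,152),(338,160),(333,180),(341,165)]: print(u,v,d[v-2:v+3,u-2:u+3].mean(),a[v,u],b[v,u])
E
```

```text
337 152 12.8 [ 96  98 103] [93 94 99]
338 160 14.72 [ 98 100 104] [91 95 98]
333 180 26.04 [85 87 92] [ 95  97 102]
341 165 9.8 [41 67 84] [39 68 86]
```

```bash
python3 - <<'E'
from h import *
from scipy.optimize import least_squares
ms=cams.camera_model('scene');mt=cams.camera_model('top')
print('tcp scene then', w2px(ms,[.6044,.0417,.2479]),'obs',(220+335/3.4,110+140/3.4))
H=np.array([.589,.098,.132]);s=np.array([.255,-.967,0]);z=np.array([0,0,1])
for th in (1.57,1.8,2.05,2.3): 
    p=H+.12*(np.cos(th)*s+np.sin(th)*z); print(th,p,w2px(ms,p),w2px(mt,p))
print('H',w2px(ms,H),w2px(mt,H),'S',w2px(ms,[.606,.034,.18]))
def tri(ps,pt):
    f=lambda p:np.r_[w2px(ms,p)-ps,w2px(mt,p)-pt]
    r=least_squares(f,[.6,.1,.2]);return r.x,r.fun
g=lambda x,y:(180+(x-385)/2.667,105+y/2.667)
print('tip ctr',tri((220+401/3.4,110+131/3.4),np.mean([g(478,188),g(490,234)],0)))
print('staple top',tri((220+331/3.4,110+255/3.4),g(607,188)))
E
```

```text
tcp scene then [317.86347356 162.17031394] obs (318.52941176470586, 151.1764705882353)
1.57 [0.58902437 0.09790759 0.25199996] [327.3136743  151.50844647] [237.39383666 177.53091518]
1.8 [0.58204762 0.12436453 0.24886172] [331.59311015 148.27930999] [227.11770467 180.58074114]
2.05 [0.57489118 0.15150288 0.23848348] [335.75094315 147.24293969] [216.95988769 184.13510246]
2.3 [0.56861195 0.17531467 0.22148463] [339.15688973 148.72389428] [208.59889662 187.66429657]
H [325.89614497 187.26204943] [240.80091128 184.84854202] S [315.83648601 184.36547944]
tip ctr (array([0.57754167, 0.15350408, 0.23381376]), array([-1.10951895,  0.19731772, -0.71668405, -0.70413707]))
staple top (array([0.60783266, 0.03539645, 0.17772398]), array([-0.71099356,  0.10039761, -0.50705435, -0.47381928]))
```

```bash
python3 - <<'E'
from h import *
ms=cams.camera_model('scene');mw=cams.camera_model('wrist');s=sensors.sense();p=s['tcp_pos']
a=np.ascontiguousarray(cams.snapshot('scene')[:,:,::-1])[120:220,270:370]
a=cv2.resize(a,None,fx=4,fy=4,interpolation=cv2.INTER_CUBIC)
u=(w2px(ms,p)-[270,120])*4; cv2.circle(a,tuple(u.astype(int)),3,(0,0,255),-1)
w=np.ascontiguousarray(cams.snapshot('wrist')[:,:,::-1]); u=w2px(mw,p); print(u, p)
cv2.circle(w,tuple(u.astype(int)),4,(0,0,255),-1)
cv2.imwrite('pics/s3.png',np.hstack([a,cv2.resize(w[:, 80:480],(400,420))[:400]]))
E
```

```text
[279.38002017 240.62813487] [0.59835509 0.0650147  0.2082821 ]
```

View pics/s3.png

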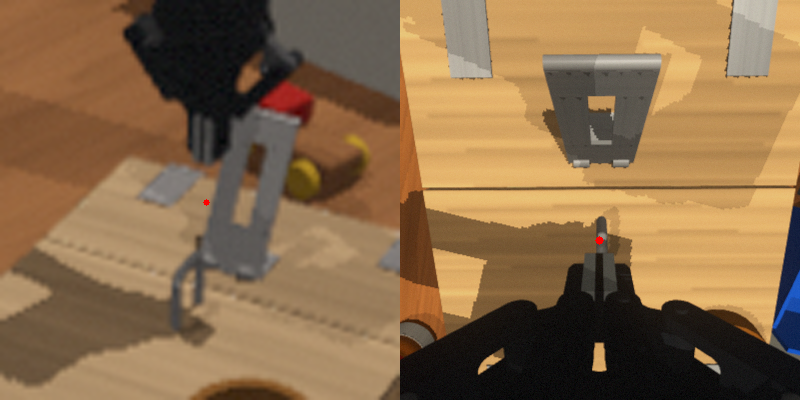

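```bash
python3 - <<'E'
from h import *
ms=cams.camera_model('scene');mw=cams.camera_model('wrist');p=sensors.sense()['tcp_pos']
for d in (0,.01,.02,.03,.04): 
    q=p+[0,0,d]; print(d,(w2px(ms,q)-[270,120])*4, w2px(mw,q)-[80,0])
E
```

```text
0 [206.52363771 201.34010306] [199.4198821  240.65890157]
0.01 [206.93545545 189.11939193] [199.44735631 247.4059536 ]
0.02 [207.35052346 176.80222937] [199.47786602 254.89845714]
0.03 [207.76888034 164.38746899] [199.51194373 263.26717849]
0.04 [208.19056536 151.87394617] [199.55025418 272.67536857]
```

Fingertips sit about 28 mm above the reported TCP: the scene shows the tip at (207,160) against the TCP mark at (206,202). That explains both misses, so I sweep lower.

Request:
move_arm:
  targets:
    - {"dx": 0, "dy": 0, "dz": 1, "rx": 0, "ry": 0, "rz": 0}
    - {"dx": -0.225, "dy": 0.85, "dz": 0, "rx": 0, "ry": 0, "rz": 0}
    - {"dx": -0.225, "dy": 0.85, "dz": 0, "rx": 0, "ry": 0, "rz": 0}
    - {"dx": -0.225, "dy": 0.85, "dz": 0, "rx": 0, "ry": 0, "rz": 0}
    - {"dx": -0.225, "dy": 0.85, "dz": 0, "rx": 0, "ry": 0, "rz": 0}
    - {"dx": -0.225, "dy": 0.85, "dz": 0, "rx": 0, "ry": 0, "rz": 0}
    - {"dx": -0.225, "dy": 0.85, "dz": 0, "rx": 0, "ry": 0, "rz": 0}
    - {"dx": 0, "dy": 0, "dz": -1, "rx": 0, "ry": 0, "rz": 0}
    - {"dx": 0, "dy": 0, "dz": -1, "rx": 0, "ry": 0, "rz": 0}
    - {"dx": 0, "dy": 0, "dz": -0.6, "rx": 0, "ry": 0, "rz": 0}

```text
t: 9.15
tcp_pos: [0.5638, 0.1936, 0.1672]
tool_rot: [0.61, 0.792, -0.001, -0.001]
force: [0.1, 0.0, 0.4]
finger_gap: 0.001
gripper_force: 0.0
```

Request:
move_arm:
  targets:
    - {"dx": 0.166, "dy": -0.63, "dz": 0, "rx": 0, "ry": 0, "rz": 0}
    - {"dx": 0.166, "dy": -0.63, "dz": 0, "rx": 0, "ry": 0, "rz": 0}
    - {"dx": 0.166, "dy": -0.63, "dz": 0, "rx": 0, "ry": 0, "rz": 0}
    - {"dx": 0.166, "dy": -0.63, "dz": 0, "rx": 0, "ry": 0, "rz": 0}
    - {"dx": 0.166, "dy": -0.63, "dz": 0, "rx": 0, "ry": 0, "rz": 0}
    - {"dx": 0.166, "dy": -0.63, "dz": 0, "rx": 0, "ry": 0, "rz": 0}
    - {"dx": 0.166, "dy": -0.63, "dz": 0, "rx": 0, "ry": 0, "rz": 0}
    - {"dx": 0, "dy": 0, "dz": 0, "rx": 0, "ry": 0, "rz": 0}
    - {"dx": 0, "dy": 0, "dz": 0, "rx": 0, "ry": 0, "rz": 0}
    - {"dx": 0, "dy": 0, "dz": 0, "rx": 0, "ry": 0, "rz": 0}

```text
t: 10.4
tcp_pos: [0.5934, 0.0833, 0.1684]
tool_rot: [0.61, 0.792, -0.0, -0.0]
force: [0.1, -0.7, -0.2]
finger_gap: -0.0
gripper_force: 0.0
```

```bash
python3 - <<'E'
from h import *
b=cv2.imread('pics/scene.png').astype(int); a=cams.snapshot('scene')[:,:,::-1].astype(int)
d=np.abs(a-b).sum(2)
for (u,v) in [(337,152),(338,160),(333,180),(341,165)]: print(u,v,d[v-2:v+3,u-2:u+3].mean(),a[v,u],b[v,u])
print(sensors.sense()['force'])
E
```

```text
337 152 221.24 [21 21 20] [93 94 99]
338 160 152.68 [28 40 65] [91 95 98]
333 180 79.96 [ 94 131 160] [ 95  97 102]
341 165 59.16 [17 55 77] [39 68 86]
[-0.60045475  0.24259435 -0.8310906 ]
```

Request:
move_arm:
  targets:
    - {"dx": 0.12, "dy": -0.4545, "dz": 0.15, "rx": 0, "ry": 0, "rz": 0}
    - {"dx": 0.12, "dy": -0.4545, "dz": 0.15, "rx": 0, "ry": 0, "rz": 0}
    - {"dx": 0.12, "dy": -0.4545, "dz": 0.15, "rx": 0, "ry": 0, "rz": 0}
    - {"dx": 0.12, "dy": -0.4545, "dz": 0.15, "rx": 0, "ry": 0, "rz": 0}
    - {"dx": 0, "dy": 0, "dz": 1, "rx": 0, "ry": 0, "rz": 0}
    - {"dx": 0.112, "dy": -0.425, "dz": 0, "rx": 0, "ry": 0, "rz": 0}
    - {"dx": 0.112, "dy": -0.425, "dz": 0, "rx": 0, "ry": 0, "rz": 0}
    - {"dx": 0.071, "dy": -0.27, "dz": -0.68, "rx": 0, "ry": 0, "rz": 0}
    - {"dx": 0.071, "dy": -0.27, "dz": -0.68, "rx": 0, "ry": 0, "rz": 0}
    - {"dx": 0.1, "dy": -0.387, "dz": -0.8, "rx": 0, "ry": 0, "rz": 0}

```text
t: 11.7
tcp_pos: [0.6164, -0.0073, 0.152]
tool_rot: [0.61, 0.792, -0.001, -0.001]
force: [-0.1, -0.3, 0.9]
finger_gap: -0.0
gripper_force: 0.0
```

Request:
move_arm:
  targets:
    - {"dx": 0, "dy": 0, "dz": -0.4, "rx": 0, "ry": 0, "rz": 0}
    - {"dx": 0, "dy": 0, "dz": -0.4, "rx": 0, "ry": 0, "rz": 0}
    - {"dx": 0, "dy": 0, "dz": -0.3, "rx": 0, "ry": 0, "rz": 0}
    - {"dx": 0, "dy": 0, "dz": -0.2, "rx": 0, "ry": 0, "rz": 0}
    - {"dx": 0, "dy": 0, "dz": 0, "rx": 0, "ry": 0, "rz": 0}
    - {"dx": 0, "dy": 0, "dz": 0, "rx": 0, "ry": 0, "rz": 0}
    - {"dx": 0, "dy": 0, "dz": 0, "rx": 0, "ry": 0, "rz": 0}
    - {"dx": 0, "dy": 0, "dz": 0, "rx": 0, "ry": 0, "rz": 0}
    - {"dx": 0, "dy": 0, "dz": 0, "rx": 0, "ry": 0, "rz": 0}
    - {"dx": 0, "dy": 0, "dz": 0, "rx": 0, "ry": 0, "rz": 0}

```text
t: 12.95
tcp_pos: [0.6173, -0.0072, 0.1219]
tool_rot: [0.61, 0.792, 0.0, 0.0]
force: [0.0, -0.0, 0.3]
finger_gap: -0.001
gripper_force: 0.0
```

Request:
move_arm:
  targets:
    - {"dx": 0, "dy": 0, "dz": -0.12, "rx": 0, "ry": 0, "rz": 0}
    - {"dx": 0, "dy": 0, "dz": -0.12, "rx": 0, "ry": 0, "rz": 0}
    - {"dx": 0, "dy": 0, "dz": -0.12, "rx": 0, "ry": 0, "rz": 0}
    - {"dx": 0, "dy": 0, "dz": -0.1, "rx": 0, "ry": 0, "rz": 0}
    - {"dx": 0, "dy": 0, "dz": 0, "rx": 0, "ry": 0, "rz": 0}
    - {"dx": 0, "dy": 0, "dz": 0, "rx": 0, "ry": 0, "rz": 0}
    - {"dx": 0, "dy": 0, "dz": 0, "rx": 0, "ry": 0, "rz": 0}
    - {"dx": 0, "dy": 0, "dz": 0, "rx": 0, "ry": 0, "rz": 0}
    - {"dx": 0, "dy": 0, "dz": 0, "rx": 0, "ry": 0, "rz": 0}
    - {"dx": 0, "dy": 0, "dz": 0, "rx": 0, "ry": 0, "rz": 0}

```text
t: 14.2
tcp_pos: [0.6172, -0.0071, 0.1105]
tool_rot: [0.61, 0.792, 0.0, 0.0]
force: [-0.2, 0.1, -0.4]
finger_gap: -0.004
gripper_force: 0.0
```

```bash
python3 - <<'E'
from h import *
w=cams.snapshot('wrist')[:,:,::-1]; a=cams.snapshot('scene')[:,:,::-1][120:220,270:370]
cv2.imwrite('pics/s4.png',np.hstack([cv2.resize(a,(400,400),interpolation=cv2.INTER_CUBIC),w[:400,80:480]]))
E
```

View pics/s4.png

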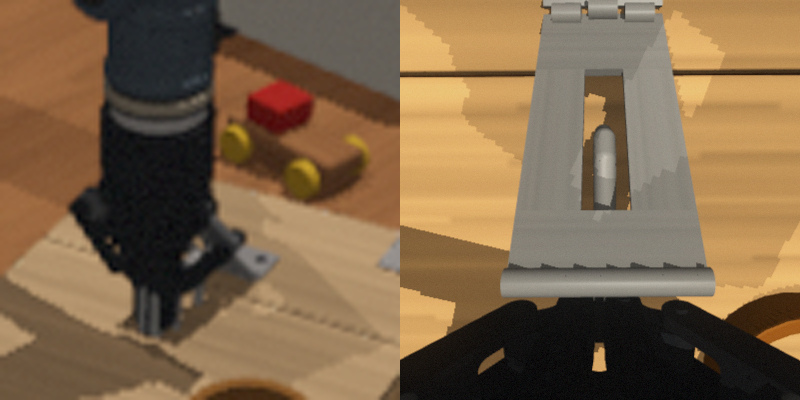

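```bash
python3 - <<'E'
from h import *
m=cams.camera_model('wrist');E=np.array(m['extrinsics']);print('cam',-E[:3,:3].T@E[:3,3])
p=sensors.sense()['tcp_pos'];print(p)
S=np.array([.6078,.0354]);cx=np.array([.967,.255]);cy=np.array([-.255,.967])
def P(a,b,z): q=S+cx*a+cy*b; return [q[0],q[1],z]
print('hinge',[w2px(m,P(a,.066,.132))-[80,0] for a in(-.025,.025)])
for th in (0,.1,.2,.3,.4,.5,.6,.7): print(th,[ (w2px(m,P(a,.066-.12*np.cos(th),.132+.12*np.sin(th)))-[80,0]).round(0) for a in(-.025,.025)])
print('stapletop',[ (w2px(m,P(0,b,.18))-[80,0]).round(0) for b in(-.018,.018)])
print('tip0,28',[(w2px(m,p+[0,0,d])-[80,0]).round(0) for d in(0,.028)])
E
```

```text
cam [0.59844051 0.06286884 0.28982412]
[ 0.61726478 -0.00712174  0.1104249 ]
hinge [array([145.07593597,  21.19433094]), array([261.9754503 ,  21.13909378])]
0 [array([156., 274.]), array([250., 274.])]
0.1 [array([153., 285.]), array([253., 285.])]
0.2 [array([149., 294.]), array([258., 294.])]
0.3 [array([145., 302.]), array([263., 302.])]
0.4 [array([140., 309.]), array([269., 309.])]
0.5 [array([134., 314.]), array([276., 314.])]
0.6 [array([126., 316.]), array([284., 316.])]
0.7 [array([118., 314.]), array([295., 314.])]
stapletop [array([205., 247.]), array([205., 146.])]
tip0,28 [array([199., 241.]), array([200., 262.])]
```

The leaf is only half down (about 0.8 rad), its lip at rows 268–296, and the fingers have slipped past its end. I go back up, press farther in, then go onto the end.

Request:
move_arm:
  targets:
    - {"dx": 0, "dy": 0, "dz": 1, "rx": 0, "ry": 0, "rz": 0}
    - {"dx": 0, "dy": 0, "dz": 1, "rx": 0, "ry": 0, "rz": 0}
    - {"dx": 0, "dy": 0, "dz": 1, "rx": 0, "ry": 0, "rz": 0}
    - {"dx": 0, "dy": 0, "dz": 1, "rx": 0, "ry": 0, "rz": 0}
    - {"dx": -0.204, "dy": 0.774, "dz": 0, "rx": 0, "ry": 0, "rz": 0}
    - {"dx": -0.204, "dy": 0.774, "dz": 0, "rx": 0, "ry": 0, "rz": 0}
    - {"dx": -0.204, "dy": 0.774, "dz": 0, "rx": 0, "ry": 0, "rz": 0}
    - {"dx": 0, "dy": 0, "dz": -0.8, "rx": 0, "ry": 0, "rz": 0}
    - {"dx": 0.051, "dy": -0.19, "dz": -0.44, "rx": 0, "ry": 0, "rz": 0}
    - {"dx": 0.092, "dy": -0.35, "dz": -0.36, "rx": 0, "ry": 0, "rz": 0}

```text
t: 15.55
tcp_pos: [0.605, 0.0378, 0.1692]
tool_rot: [0.61, 0.792, -0.0, -0.001]
force: [0.1, -0.0, 0.3]
finger_gap: -0.0
gripper_force: 0.2
```

```bash
python3 - <<'E'
from h import *
m=cams.camera_model('wrist');p=sensors.sense()['tcp_pos'];print(p)
save('wrist','w5.png')
S=np.array([.6078,.0354]);cx=np.array([.967,.255]);cy=np.array([-.255,.967])
def P(a,b,z): q=S+cx*a+cy*b; return [q[0],q[1],z]
for th in (.3,.4,.5,.6,.7,.8,.9): print(th,[ (w2px(m,P(a,.066-.12*np.cos(th),.132+.12*np.sin(th)))).round(0) for a in(-.025,.025)])
E
```

```text
[0.60498947 0.03780019 0.16921959]
0.3 [array([243., 315.]), array([322., 315.])]
0.4 [array([241., 320.]), array([324., 321.])]
0.5 [array([239., 324.]), array([327., 324.])]
0.6 [array([236., 326.]), array([331., 326.])]
0.7 [array([233., 325.]), array([334., 326.])]
0.8 [array([230., 322.]), array([338., 322.])]
0.9 [array([226., 315.]), array([342., 315.])]
```

View pics/w5.png

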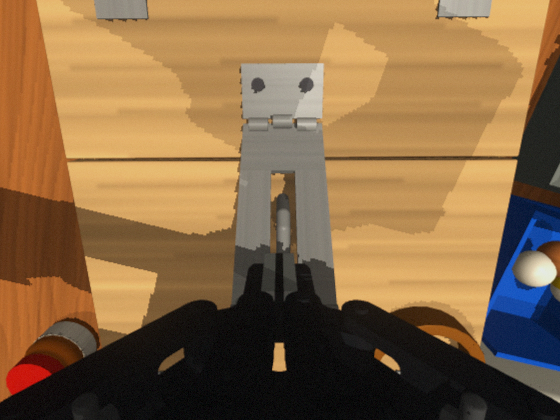

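The leaf is now at about 0.72 rad, edges (232–336, 300). Continue pressing.

Request:
move_arm:
  targets:
    - {"dx": 0.082, "dy": -0.31, "dz": -0.4, "rx": 0, "ry": 0, "rz": 0}
    - {"dx": 0, "dy": 0, "dz": 0, "rx": 0, "ry": 0, "rz": 0}
    - {"dx": 0, "dy": 0, "dz": 1, "rx": 0, "ry": 0, "rz": 0}
    - {"dx": 0.112, "dy": -0.425, "dz": 0, "rx": 0, "ry": 0, "rz": 0}
    - {"dx": 0.112, "dy": -0.425, "dz": 0, "rx": 0, "ry": 0, "rz": 0}
    - {"dx": 0, "dy": 0, "dz": -0.5, "rx": 0, "ry": 0, "rz": 0}
    - {"dx": 0.02, "dy": -0.077, "dz": -0.4, "rx": 0, "ry": 0, "rz": 0}
    - {"dx": 0.051, "dy": -0.193, "dz": -0.4, "rx": 0, "ry": 0, "rz": 0}
    - {"dx": 0.02, "dy": -0.077, "dz": -0.4, "rx": 0, "ry": 0, "rz": 0}
    - {"dx": 0.02, "dy": -0.077, "dz": -0.4, "rx": 0, "ry": 0, "rz": 0}

```text
t: 16.85
tcp_pos: [0.6159, -0.0022, 0.132]
tool_rot: [0.61, 0.792, -0.0, -0.0]
force: [-0.5, 0.6, 0.7]
finger_gap: 0.001
gripper_force: 0.1
```

Request:
move_arm:
  targets:
    - {"dx": 0, "dy": 0, "dz": -0.3, "rx": 0, "ry": 0, "rz": 0}
    - {"dx": 0, "dy": 0, "dz": -0.2, "rx": 0, "ry": 0, "rz": 0}
    - {"dx": 0, "dy": 0, "dz": -0.2, "rx": 0, "ry": 0, "rz": 0}
    - {"dx": 0, "dy": 0, "dz": -0.12, "rx": 0, "ry": 0, "rz": 0}
    - {"dx": 0, "dy": 0, "dz": 0, "rx": 0, "ry": 0, "rz": 0}
    - {"dx": 0, "dy": 0, "dz": 0, "rx": 0, "ry": 0, "rz": 0}
    - {"dx": 0, "dy": 0, "dz": 0, "rx": 0, "ry": 0, "rz": 0}
    - {"dx": 0, "dy": 0, "dz": 0, "rx": 0, "ry": 0, "rz": 0}
    - {"dx": 0, "dy": 0, "dz": 0, "rx": 0, "ry": 0, "rz": 0}
    - {"dx": 0, "dy": 0, "dz": 0, "rx": 0, "ry": 0, "rz": 0}

```text
t: 18.1
tcp_pos: [0.6159, -0.0022, 0.1124]
tool_rot: [0.61, 0.792, -0.0, -0.0]
force: [-0.1, -0.0, 0.7]
finger_gap: -0.002
gripper_force: 0.0
```

```bash
python3 - <<'E'
from h import *
m=cams.camera_model('wrist');s=sensors.sense();p=s['tcp_pos'];print(p,s['force'])
save('wrist','w6.png')
w=cv2.imread('pics/w6.png')
S=np.array([.6078,.0354]);cx=np.array([.967,.255]);cy=np.array([-.255,.967])
def P(a,b,z): q=S+cx*a+cy*b; return [q[0],q[1],z]
for th in (0,.1,.2,.3,.4,.5,.6): print(th,[ (w2px(m,P(a,.066-.12*np.cos(th),.132+.12*np.sin(th)))).round(0) for a in(-.025,.025)])
hsv=cv2.cvtColor(w,cv2.COLOR_BGR2HSV)
for v in range(0,340,15):
    g=(hsv[v,:,1]<70)&(hsv[v,:,2]>60); u=np.where(g[180:380])[0]+180
    print(v,len(u),(u.min(),u.max()) if len(u) else '')
E
```

```text
[ 0.61592213 -0.0021822   0.1124211 ] [-0.11084838 -0.04521302  0.74518766]
0 [array([237., 281.]), array([329., 281.])]
0.1 [array([234., 292.]), array([332., 292.])]
0.2 [array([230., 301.]), array([336., 301.])]
0.3 [array([226., 310.]), array([341., 310.])]
0.4 [array([221., 318.]), array([347., 318.])]
0.5 [array([215., 323.]), array([354., 323.])]
0.6 [array([209., 326.]), array([362., 326.])]
0 119 (np.int64(223), np.int64(341))
15 117 (np.int64(224), np.int64(340))
30 102 (np.int64(232), np.int64(339))
45 114 (np.int64(226), np.int64(339))
60 114 (np.int64(226), np.int64(339))
75 113 (np.int64(227), np.int64(339))
90 112 (np.int64(227), np.int64(338))
105 112 (np.int64(227), np.int64(338))
120 80 (np.int64(228), np.int64(337))
135 80 (np.int64(228), np.int64(337))
150 98 (np.int64(229), np.int64(336))
165 99 (np.int64(230), np.int64(336))
180 99 (np.int64(230), np.int64(335))
195 97 (np.int64(231), np.int64(335))
210 97 (np.int64(231), np.int64(335))
225 95 (np.int64(232), np.int64(334))
240 93 (np.int64(232), np.int64(334))
255 92 (np.int64(234), np.int64(333))
270 53 (np.int64(234), np.int64(332))
285 33 (np.int64(233), np.int64(334))
300 0 
315 0 
330 0
```

Near flat now (about 0.1 rad). Press to the stop.

Request:
move_arm:
  targets:
    - {"dx": 0, "dy": 0, "dz": -0.08, "rx": 0, "ry": 0, "rz": 0}
    - {"dx": 0, "dy": 0, "dz": -0.08, "rx": 0, "ry": 0, "rz": 0}
    - {"dx": 0, "dy": 0, "dz": -0.08, "rx": 0, "ry": 0, "rz": 0}
    - {"dx": 0, "dy": 0, "dz": 0, "rx": 0, "ry": 0, "rz": 0}
    - {"dx": 0, "dy": 0, "dz": 0, "rx": 0, "ry": 0, "rz": 0}
    - {"dx": 0, "dy": 0, "dz": 0, "rx": 0, "ry": 0, "rz": 0}
    - {"dx": 0, "dy": 0, "dz": 0, "rx": 0, "ry": 0, "rz": 0}
    - {"dx": 0, "dy": 0, "dz": 0, "rx": 0, "ry": 0, "rz": 0}
    - {"dx": 0, "dy": 0, "dz": 0, "rx": 0, "ry": 0, "rz": 0}
    - {"dx": 0, "dy": 0, "dz": 0, "rx": 0, "ry": 0, "rz": 0}

```text
t: 19.4
tcp_pos: [0.6159, -0.0022, 0.1064]
tool_rot: [0.61, 0.792, -0.0, -0.0]
force: [0.5, -0.1, -0.4]
finger_gap: 0.0
gripper_force: 0.0
```

Request:
move_arm:
  targets:
    - {"dx": 0, "dy": 0, "dz": -0.08, "rx": 0, "ry": 0, "rz": 0}
    - {"dx": 0, "dy": 0, "dz": -0.08, "rx": 0, "ry": 0, "rz": 0}
    - {"dx": 0, "dy": 0, "dz": 0, "rx": 0, "ry": 0, "rz": 0}
    - {"dx": 0, "dy": 0, "dz": 0, "rx": 0, "ry": 0, "rz": 0}
    - {"dx": 0, "dy": 0, "dz": 0, "rx": 0, "ry": 0, "rz": 0}
    - {"dx": 0, "dy": 0, "dz": 0, "rx": 0, "ry": 0, "rz": 0}
    - {"dx": 0, "dy": 0, "dz": 0, "rx": 0, "ry": 0, "rz": 0}
    - {"dx": 0, "dy": 0, "dz": 0, "rx": 0, "ry": 0, "rz": 0}
    - {"dx": 0, "dy": 0, "dz": 0, "rx": 0, "ry": 0, "rz": 0}
    - {"dx": 0, "dy": 0, "dz": 0, "rx": 0, "ry": 0, "rz": 0}

```text
t: 20.65
tcp_pos: [0.6159, -0.0022, 0.1024]
tool_rot: [0.61, 0.792, 0.0, 0.0]
force: [0.4, -0.8, -1.0]
finger_gap: 0.003
gripper_force: 0.0
```

```bash
python3 - <<'E'
from h import *
m=cams.camera_model('wrist');s=sensors.sense();p=s['tcp_pos'];print(p,s['force'])
save('wrist','w7.png')
w=cv2.imread('pics/w7.png')
S=np.array([.6078,.0354]);cx=np.array([.967,.255]);cy=np.array([-.255,.967])
def P(a,b,z): q=S+cx*a+cy*b; return [q[0],q[1],z]
for th in (0,.05,.1,.2): print(th,[ (w2px(m,P(a,.066-.12*np.cos(th),.1335+.12*np.sin(th)))).round(0) for a in(-.025,.025)])
hsv=cv2.cvtColor(w,cv2.COLOR_BGR2HSV)
for v in list(range(60,260,40))+list(range(260,320,5)):
    g=(hsv[v,:,1]<70)&(hsv[v,:,2]>60); u=np.where(g[180:380])[0]+180
    print(v,len(u),(u.min(),u.max()) if len(u) else '')
E
```

```text
[ 0.61594791 -0.00219877  0.10242538] [ 0.35085872 -0.82166176 -1.04752936]
0 [array([234., 292.]), array([332., 292.])]
0.05 [array([232., 298.]), array([334., 298.])]
0.1 [array([230., 304.]), array([336., 304.])]
0.2 [array([226., 316.]), array([341., 316.])]
60 120 (np.int64(223), np.int64(342))
100 117 (np.int64(225), np.int64(341))
140 93 (np.int64(227), np.int64(339))
180 103 (np.int64(228), np.int64(337))
220 100 (np.int64(230), np.int64(335))
260 102 (np.int64(233), np.int64(334))
265 67 (np.int64(233), np.int64(334))
270 58 (np.int64(234), np.int64(333))
275 47 (np.int64(234), np.int64(333))
280 15 (np.int64(236), np.int64(333))
285 34 (np.int64(233), np.int64(334))
290 30 (np.int64(233), np.int64(334))
295 4 (np.int64(272), np.int64(285))
300 0 
305 0 
310 0 
315 0
```

Request:
move_arm:
  targets:
    - {"dx": 0, "dy": 0, "dz": -0.06, "rx": 0, "ry": 0, "rz": 0}
    - {"dx": 0, "dy": 0, "dz": -0.06, "rx": 0, "ry": 0, "rz": 0}
    - {"dx": 0, "dy": 0, "dz": -0.06, "rx": 0, "ry": 0, "rz": 0}
    - {"dx": 0, "dy": 0, "dz": 0, "rx": 0, "ry": 0, "rz": 0}
    - {"dx": 0, "dy": 0, "dz": 0, "rx": 0, "ry": 0, "rz": 0}
    - {"dx": 0, "dy": 0, "dz": 0, "rx": 0, "ry": 0, "rz": 0}
    - {"dx": 0, "dy": 0, "dz": 0, "rx": 0, "ry": 0, "rz": 0}
    - {"dx": 0, "dy": 0, "dz": 0, "rx": 0, "ry": 0, "rz": 0}
    - {"dx": 0, "dy": 0, "dz": 0, "rx": 0, "ry": 0, "rz": 0}
    - {"dx": 0, "dy": 0, "dz": 0, "rx": 0, "ry": 0, "rz": 0}

```text
t: 21.95
tcp_pos: [0.6163, -0.0023, 0.0996]
tool_rot: [0.61, 0.792, 0.0, 0.001]
force: [-2.7, 0.0, 8.2]
finger_gap: 0.002
gripper_force: 3.8
```

Contact at 8 N: the hasp is flat against its stop, and the true fingertip height is now known (about 35 mm above the reported TCP). On to the hook.

Request:
move_arm:
  targets:
    - {"dx": 0, "dy": 0, "dz": 1, "rx": 0, "ry": 0, "rz": 0}
    - {"dx": 0, "dy": 0, "dz": 1, "rx": 0, "ry": 0, "rz": 0}
    - {"dx": 0, "dy": -0.5, "dz": 1, "rx": 0, "ry": 0, "rz": 0}
    - {"dx": -0.34, "dy": -0.96, "dz": 1, "rx": 0, "ry": 0, "rz": -0.295}
    - {"dx": -0.34, "dy": -0.96, "dz": 0, "rx": 0, "ry": 0, "rz": -0.295}
    - {"dx": -0.34, "dy": -0.96, "dz": 0, "rx": 0, "ry": 0, "rz": -0.295}
    - {"dx": -0.34, "dy": -0.96, "dz": 0, "rx": 0, "ry": 0, "rz": -0.295}
    - {"dx": -0.34, "dy": -0.96, "dz": 0, "rx": 0, "ry": 0, "rz": -0.295}
    - {"dx": -0.34, "dy": -0.96, "dz": 0, "rx": 0, "ry": 0, "rz": -0.295}
    - {"dx": -0.34, "dy": -0.96, "dz": 0, "rx": 0, "ry": 0, "rz": -0.295}
  claw: 50

```text
t: 23.2
tcp_pos: [0.556, -0.1834, 0.1977]
tool_rot: [0.932, 0.363, -0.0, -0.0]
force: [1.3, -0.5, -0.2]
finger_gap: 0.498
gripper_force: 0.0
```

Request:
move_arm:
  targets:
    - {"dx": -0.34, "dy": -0.96, "dz": 0, "rx": 0, "ry": 0, "rz": -0.295}
    - {"dx": -0.34, "dy": -0.96, "dz": 0, "rx": 0, "ry": 0, "rz": -0.295}
    - {"dx": -0.34, "dy": -0.96, "dz": 0, "rx": 0, "ry": 0, "rz": -0.295}
    - {"dx": -0.34, "dy": -0.96, "dz": 0, "rx": 0, "ry": 0, "rz": -0.295}
    - {"dx": -0.34, "dy": -0.96, "dz": 0, "rx": 0, "ry": 0, "rz": -0.295}
    - {"dx": -0.34, "dy": -0.96, "dz": -0.5, "rx": 0, "ry": 0, "rz": 0}
    - {"dx": -0.34, "dy": -0.96, "dz": -1, "rx": 0, "ry": 0, "rz": 0}
    - {"dx": -0.34, "dy": -0.96, "dz": -1, "rx": 0, "ry": 0, "rz": 0}
    - {"dx": -0.34, "dy": -0.96, "dz": -1, "rx": 0, "ry": 0, "rz": 0}
    - {"dx": -0.34, "dy": -0.5, "dz": 0, "rx": 0, "ry": 0, "rz": 0}

```text
t: 24.45
tcp_pos: [0.4698, -0.4109, 0.1082]
tool_rot: [1.0, -0.013, -0.002, -0.002]
force: [1.1, -0.1, 0.7]
finger_gap: 0.497
gripper_force: 0.0
```

```bash
python3 - <<'E'
from h import *
m=cams.camera_model('wrist');s=sensors.sense();p=s['tcp_pos'];print(s['t'],p,s['force'],s['q'][5]);r=R.from_quat(s['tool_rot']).as_matrix();print('ytool',np.degrees(np.arctan2(r[1,1],r[0,1])))
save('wrist','w8.png')
w=cv2.imread('pics/w8.png');top=cams.snapshot('top')[:,:,::-1]
h=np.array([.4713,-.412]);c,sn=np.cos(-.024),np.sin(-.024)
def P(x,y,z=.0055): return [h[0]+c*x-sn*y,h[1]+sn*x+c*y,z]
for q in [(-.05,0),(0,0),(.099,-.002),(.022,.016),(.062,.016)]:
    u=w2px(m,P(*q));print(q,u);cv2.circle(w,tuple(u.astype(int)),2,(0,0,255),-1)
cv2.imwrite('pics/w8b.png',w)
E
```

```text
24.45 [ 0.46982106 -0.41094611  0.10820704] [ 1.0859082  -0.08613489  0.7352601 ] 0.6995465278943899
ytool -91.49996965216478
(-0.05, 0) [279.88043946 247.61015944]
(0, 0) [279.80471515 195.33381579]
(0.099, -0.002) [282.13977385  74.81259006]
(0.022, 0.016) [261.26774328 170.68000985]
(0.062, 0.016) [260.41456232 122.86208954]
```

View pics/w8b.png

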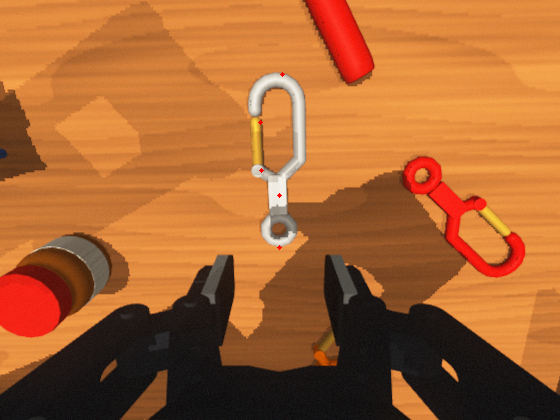

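The marks lie on the steel/brass hook within about 2 px (eye end (279,247), bow top (278,73)). Its yaw is about 0°. Going down to grasp.

Request:
move_arm:
  targets:
    - {"dx": 0.06, "dy": 0.02, "dz": -1, "rx": 0, "ry": 0, "rz": 0.045}
    - {"dx": 0, "dy": 0, "dz": -1, "rx": 0, "ry": 0, "rz": 0}
    - {"dx": 0, "dy": 0, "dz": -1, "rx": 0, "ry": 0, "rz": 0}
    - {"dx": 0, "dy": 0, "dz": -1, "rx": 0, "ry": 0, "rz": 0}
    - {"dx": 0, "dy": 0, "dz": -1, "rx": 0, "ry": 0, "rz": 0}
    - {"dx": 0, "dy": 0, "dz": -0.3, "rx": 0, "ry": 0, "rz": 0}
    - {"dx": 0, "dy": 0, "dz": -0.2, "rx": 0, "ry": 0, "rz": 0}
    - {"dx": 0, "dy": 0, "dz": -0.17, "rx": 0, "ry": 0, "rz": 0}
    - {"dx": 0, "dy": 0, "dz": 0, "rx": 0, "ry": 0, "rz": 0}
    - {"dx": 0, "dy": 0, "dz": 0, "rx": 0, "ry": 0, "rz": 0}

```text
t: 25.8
tcp_pos: [0.4732, -0.411, -0.0308]
tool_rot: [1.0, -0.001, 0.0, 0.0]
force: [-0.8, 1.3, -0.5]
finger_gap: 0.502
gripper_force: 0.0
```

Request:
move_arm:
  targets:
    - {"dx": 0, "dy": 0, "dz": 0, "rx": 0, "ry": 0, "rz": 0}
    - {"dx": 0, "dy": 0, "dz": 0, "rx": 0, "ry": 0, "rz": 0}
    - {"dx": 0, "dy": 0, "dz": 0, "rx": 0, "ry": 0, "rz": 0}
    - {"dx": 0, "dy": 0, "dz": 0, "rx": 0, "ry": 0, "rz": 0}
    - {"dx": 0, "dy": 0, "dz": 0, "rx": 0, "ry": 0, "rz": 0}
    - {"dx": 0, "dy": 0, "dz": 0, "rx": 0, "ry": 0, "rz": 0}
    - {"dx": 0, "dy": 0, "dz": 0, "rx": 0, "ry": 0, "rz": 0}
    - {"dx": 0, "dy": 0, "dz": 0, "rx": 0, "ry": 0, "rz": 0}
    - {"dx": 0, "dy": 0, "dz": 0, "rx": 0, "ry": 0, "rz": 0}
    - {"dx": 0, "dy": 0, "dz": 0, "rx": 0, "ry": 0, "rz": 0}
  claw: 0
  newtons: 100

```text
t: 27.05
tcp_pos: [0.473, -0.4108, -0.0306]
tool_rot: [1.0, -0.001, 0.0, 0.0]
force: [-1.2, 0.2, 6.4]
finger_gap: 0.14
gripper_force: 98.1
```

Request:
move_arm:
  targets:
    - {"dx": 0, "dy": 0, "dz": 0.4, "rx": 0, "ry": 0, "rz": 0}
    - {"dx": 0, "dy": 0, "dz": 1, "rx": 0, "ry": 0, "rz": 0}
    - {"dx": 0, "dy": 0, "dz": 1, "rx": 0, "ry": 0, "rz": 0}
    - {"dx": 0, "dy": 0, "dz": 1, "rx": 0, "ry": 0, "rz": 0}
    - {"dx": 0, "dy": 0, "dz": 1, "rx": 0, "ry": 0, "rz": 0}
    - {"dx": 0, "dy": 0, "dz": 1, "rx": 0, "ry": 0, "rz": 0}
    - {"dx": 0, "dy": 0, "dz": 1, "rx": 0, "ry": 0, "rz": 0}
    - {"dx": 0, "dy": 0, "dz": 1, "rx": 0, "ry": 0, "rz": 0}
    - {"dx": 0, "dy": 0, "dz": 1, "rx": 0, "ry": 0, "rz": 0}
    - {"dx": 0, "dy": 0, "dz": 0, "rx": 0, "ry": 0, "rz": 0}

```text
t: 28.3
tcp_pos: [0.4738, -0.4117, 0.1806]
tool_rot: [1.0, -0.001, 0.001, 0.002]
force: [1.1, 0.8, -2.7]
finger_gap: 0.143
gripper_force: 98.1
```

```bash
cat >> h.py <<'E'
def blobs(w):
    hsv=cv2.cvtColor(w,cv2.COLOR_BGR2HSV)
    gold=cv2.inRange(hsv,(20,150,90),(32,255,255)); grey=cv2.inRange(hsv,(0,0,90),(179,60,255))
    for n,mk in (('gold',gold),('grey',grey)):
        k,_,st,ce=cv2.connectedComponentsWithStats(mk)
        for i in np.argsort(-st[1:,4])[:4]+1:
            if st[i,4]>60: print(n,st[i],ce[i].round(1))
E
python3 - <<'E'
from h import *
m=cams.camera_model('wrist');s=sensors.sense();p=s['tcp_pos'];print(s['t'],p,s['force'],s['finger_gap'])
save('wrist','w9.png');w=cv2.imread('pics/w9.png');blobs(w)
for dz in (.03,.035,.04,.045): print(dz,[(w2px(m,p+[x,y,dz])).round(0) for x,y in [(-.05,0),(.099,-.002),(.042,.016),(.022,.016),(.062,.016),(.06,-.02)]])
E
```

```text
28.3 [ 0.47378252 -0.41173475  0.18057477] [ 1.13976041  0.81528443 -2.74968973] 0.14277769414112773
gold [232 131  14  87 714] [238.7 171.8]
gold [439 197  23  23 158] [450.2 208. ]
grey [  226    41   112   318 11813] [287.7 171.6]
grey [ 89 214  21   8  68] [100.8 217.2]
0.03 [array([278., 348.]), array([282.,  45.]), array([243., 181.]), array([245., 222.]), array([242., 136.]), array([323., 141.])]
0.035 [array([278., 354.]), array([283.,  42.]), array([242., 183.]), array([244., 225.]), array([241., 137.]), array([324., 142.])]
0.04 [array([278., 361.]), array([283.,  40.]), array([241., 185.]), array([243., 229.]), array([239., 138.]), array([326., 143.])]
0.045 [array([278., 368.]), array([283.,  37.]), array([240., 188.]), array([241., 233.]), array([238., 139.]), array([327., 144.])]
```

The hook is held, level and aligned within about 1 mm. Moving to the standoff beside bar_right.

Request:
move_arm:
  targets:
    - {"dx": 0.257, "dy": 0.992, "dz": 0.2, "rx": 0, "ry": 0, "rz": 0.033}
    - {"dx": 0.257, "dy": 0.992, "dz": 0, "rx": 0, "ry": 0, "rz": 0.033}
    - {"dx": 0.257, "dy": 0.992, "dz": 0, "rx": 0, "ry": 0, "rz": 0.033}
    - {"dx": 0.257, "dy": 0.992, "dz": 0, "rx": 0, "ry": 0, "rz": 0.033}
    - {"dx": 0.257, "dy": 0.992, "dz": 0, "rx": 0, "ry": 0, "rz": 0.033}
    - {"dx": 0.257, "dy": 0.992, "dz": 0, "rx": 0, "ry": 0, "rz": 0.033}
    - {"dx": 0.257, "dy": 0.992, "dz": 0, "rx": 0, "ry": 0, "rz": 0.033}
    - {"dx": 0.257, "dy": 0.992, "dz": 0, "rx": 0, "ry": 0, "rz": 0.033}
    - {"dx": 0.257, "dy": 0.992, "dz": 0, "rx": 0, "ry": 0, "rz": 0.033}
    - {"dx": 0.257, "dy": 0.992, "dz": 0, "rx": 0, "ry": 0, "rz": 0.033}

```text
t: 29.6
tcp_pos: [0.537, -0.1599, 0.1833]
tool_rot: [0.996, 0.087, -0.0, -0.0]
force: [-0.1, -0.2, -1.8]
finger_gap: 0.137
gripper_force: 98.1
```

Request:
move_arm:
  targets:
    - {"dx": 0.257, "dy": 0.992, "dz": 0, "rx": 0, "ry": 0, "rz": 0.033}
    - {"dx": 0.257, "dy": 0.992, "dz": 0, "rx": 0, "ry": 0, "rz": 0.033}
    - {"dx": 0.257, "dy": 0.992, "dz": 0, "rx": 0, "ry": 0, "rz": 0.033}
    - {"dx": 0.257, "dy": 0.992, "dz": 0, "rx": 0, "ry": 0, "rz": 0.033}
    - {"dx": 0.257, "dy": 0.992, "dz": 0, "rx": 0, "ry": 0, "rz": 0.033}
    - {"dx": 0, "dy": 0, "dz": -0.85, "rx": 0, "ry": 0, "rz": 0}
    - {"dx": 0, "dy": 0, "dz": -0.85, "rx": 0, "ry": 0, "rz": 0}
    - {"dx": 0, "dy": 0, "dz": -0.85, "rx": 0, "ry": 0, "rz": 0}
    - {"dx": 0, "dy": 0, "dz": 0, "rx": 0, "ry": 0, "rz": 0}
    - {"dx": 0, "dy": 0, "dz": 0, "rx": 0, "ry": 0, "rz": 0}

```text
t: 30.85
tcp_pos: [0.5696, -0.0379, 0.1205]
tool_rot: [0.992, 0.129, 0.0, 0.0]
force: [0.2, -0.0, -2.5]
finger_gap: 0.141
gripper_force: 98.1
```

```bash
cat >> h.py <<'E'
S0=np.array([.6078,.0354]);yaw=np.radians(14.8);cx=np.array([np.cos(yaw),np.sin(yaw)]);cy=np.array([-cx[1],cx[0]])
def rel(p,b=-.018):
    d=S0+b*cy-p[:2]; return d@cx,d@cy
E
python3 - <<'E'
from h import *
m=cams.camera_model('wrist');s=sensors.sense();p=s['tcp_pos'];print(s['t'],p,s['force'],s['finger_gap'])
r=R.from_quat(s['tool_rot']).as_matrix();print('ytool',np.degrees(np.arctan2(r[1,1],r[0,1])))
print('bar in hook',rel(p))
save('wrist','w10.png');w=cv2.imread('pics/w10.png');blobs(w)
def P(x,y,dz): q=p[:2]+x*cx+y*cy; return [q[0],q[1],p[2]+dz]
print([(w2px(m,P(x,y,.038))).round(0) for x,y in [(.099,-.002),(.042,.016),(.062,.016),(.06,-.02)]])
print('staple top', [w2px(m,[*(S0+b*cy),.18]).round(1) for b in (-.018,.018)],'leaf edges b=-.03', [w2px(m,[*(S0-.03*cy+a*cx),.1335]).round(1) for a in (-.025,.025)])
for z in (.18,):
  a,b=[w2px(m,[*(S0+b*cy),z]) for b in(-.018,.018)]
E
```

```text
30.85 [ 0.56959137 -0.03794396  0.12046187] [ 0.20263321 -0.03515119 -2.46835465] 0.14060908909110104
ytool -75.18445932697627
bar in hook (np.float64(0.05567640263229872), np.float64(0.04315042805999099))
grey [    0    41   338   224 28755] [168.6 143.4]
grey [ 390  285   88   45 3096] [437.7 304.2]
grey [266 280  27  42 808] [278.4 300.8]
grey [475 284  16  46 407] [482.1 304. ]
[array([283.,  41.]), array([242., 184.]), array([240., 138.]), array([325., 142.])]
staple top [array([159.3, 159.8]), array([ 60.4, 159.8])] leaf edges b=-.03 [array([218.3, 195.4]), array([212.9,  93.8])]
```

```bash
python3 - <<'E'
from h import *
m=cams.camera_model('wrist')
w=cv2.imread('pics/w10.png');hsv=cv2.cvtColor(w,cv2.COLOR_BGR2HSV)
for u in (90,110,130):
    print(u,' '.join(f'{v}:{hsv[v,u-1:u+2,1].mean():.0f}/{hsv[v,u-1:u+2,2].mean():.0f}' for v in range(70,230,4)))
for b in (-.018,-.012,0,.012): print(b,[w2px(m,[*(S0+b*cy+a*cx),z]).round(0) for z,as_ in ((.18,(-.004,.004)),(.1335,(-.025,.025))) for a in as_])
E
```

```text
90 70:139/189 74:138/188 78:137/186 82:138/184 86:138/184 90:138/179 94:104/177 98:28/160 102:28/159 106:25/162 110:30/162 114:28/161 118:28/159 122:27/155 126:25/159 130:25/160 134:30/115 138:31/135 142:29/166 146:35/61 150:28/118 154:28/148 158:25/159 162:27/145 166:30/123 170:25/152 174:27/177 178:27/175 182:28/177 186:28/176 190:27/178 194:27/177 198:135/215 202:136/215 206:138/214 210:135/214 214:138/212 218:137/211 222:135/211 226:134/211
110 70:136/203 74:136/205 78:136/205 82:136/205 86:136/205 90:136/204 94:90/188 98:28/165 102:28/163 106:30/166 110:29/166 114:29/165 118:29/164 122:29/159 126:28/165 130:27/163 134:134/132 138:134/201 142:33/64 146:31/59 150:29/122 154:28/148 158:27/165 162:24/146 166:28/121 170:27/162 174:29/183 178:26/179 182:31/182 186:26/178 190:27/182 194:27/184 198:133/212 202:136/211 206:137/181 210:139/180 214:136/180 218:140/177 222:139/191 226:137/198
130 70:138/195 74:136/198 78:138/198 82:137/199 86:137/199 90:135/200 94:87/187 98:28/166 102:27/165 106:29/172 110:29/170 114:26/165 118:27/162 122:27/160 126:28/165 130:27/164 134:135/126 138:134/200 142:137/200 146:134/200 150:29/122 154:30/150 158:27/166 162:25/147 166:31/119 170:28/163 174:25/185 178:30/158 182:30/155 186:28/152 190:28/156 194:31/157 198:134/199 202:139/197 206:135/199 210:137/196 214:135/199 218:136/201 222:139/200 226:139/201
-0.018 [array([160., 171.]), array([158., 149.]), array([195., 196.]), array([187.,  94.])]
-0.012 [array([144., 171.]), array([141., 149.]), array([183., 196.]), array([175.,  94.])]
0 [array([111., 171.]), array([108., 149.]), array([160., 196.]), array([150.,  94.])]
0.012 [array([ 78., 171.]), array([ 75., 149.]), array([137., 196.]), array([125.,  94.])]
```

Staple bar seen at rows 149–169 against a predicted 149–171, leaf edges within 1 px. The bar lies at x ≈ 55.7 mm in the hook frame. Pressing the gate on.

Request:
move_arm:
  targets:
    - {"dx": -0.032, "dy": 0.121, "dz": 0, "rx": 0, "ry": 0, "rz": 0}
    - {"dx": -0.032, "dy": 0.121, "dz": 0, "rx": 0, "ry": 0, "rz": 0}
    - {"dx": -0.032, "dy": 0.121, "dz": 0, "rx": 0, "ry": 0, "rz": 0}
    - {"dx": -0.032, "dy": 0.121, "dz": 0, "rx": 0, "ry": 0, "rz": 0}
    - {"dx": -0.032, "dy": 0.121, "dz": 0, "rx": 0, "ry": 0, "rz": 0}
    - {"dx": -0.032, "dy": 0.121, "dz": 0, "rx": 0, "ry": 0, "rz": 0}
    - {"dx": -0.032, "dy": 0.121, "dz": 0, "rx": 0, "ry": 0, "rz": 0}
    - {"dx": -0.032, "dy": 0.121, "dz": 0, "rx": 0, "ry": 0, "rz": 0}
    - {"dx": 0, "dy": 0, "dz": 0, "rx": 0, "ry": 0, "rz": 0}
    - {"dx": 0, "dy": 0, "dz": 0, "rx": 0, "ry": 0, "rz": 0}

```text
t: 32.15
tcp_pos: [0.5627, -0.015, 0.1199]
tool_rot: [0.992, 0.128, -0.0, 0.0]
force: [-0.4, -4.2, -1.4]
finger_gap: 0.139
gripper_force: 98.2
```

```bash
cat > st.py <<'E'
from h import *
s=sensors.sense();p=s['tcp_pos'];f=s['force'];print(round(s['t'],2),p.round(4),'f',f.round(1),'along cx,cy',(f[:2]@cx).round(1),(f[:2]@cy).round(1),'tq',s['ft_torque'].round(2),'gap',round(s['finger_gap'],3),'bar',np.round(rel(p),4))
E
python3 st.py
```

```text
32.15 [ 0.5627 -0.015   0.1199] f [-0.4 -4.2 -1.4] along cx,cy -1.5 -3.9 tq [-0.75  0.27 -0.13] gap 0.139 bar [0.0564 0.0192]
```

Request:
move_arm:
  targets:
    - {"dx": -0.02, "dy": 0.077, "dz": 0, "rx": 0, "ry": 0, "rz": 0}
    - {"dx": -0.02, "dy": 0.077, "dz": 0, "rx": 0, "ry": 0, "rz": 0}
    - {"dx": -0.02, "dy": 0.077, "dz": 0, "rx": 0, "ry": 0, "rz": 0}
    - {"dx": -0.02, "dy": 0.077, "dz": 0, "rx": 0, "ry": 0, "rz": 0}
    - {"dx": 0, "dy": 0, "dz": 0, "rx": 0, "ry": 0, "rz": 0}
    - {"dx": 0, "dy": 0, "dz": 0, "rx": 0, "ry": 0, "rz": 0}
    - {"dx": 0, "dy": 0, "dz": 0, "rx": 0, "ry": 0, "rz": 0}
    - {"dx": 0, "dy": 0, "dz": 0, "rx": 0, "ry": 0, "rz": 0}
    - {"dx": 0, "dy": 0, "dz": 0, "rx": 0, "ry": 0, "rz": 0}
    - {"dx": 0, "dy": 0, "dz": 0, "rx": 0, "ry": 0, "rz": 0}

```text
t: 33.4
tcp_pos: [0.5612, -0.0071, 0.12]
tool_rot: [0.992, 0.128, 0.0, 0.0]
force: [-0.9, -5.9, -2.1]
finger_gap: 0.141
gripper_force: 98.2
```

```bash
python3 st.py
```

```text
33.4 [ 0.5612 -0.0071  0.12  ] f [-0.9 -5.9 -2.1] along cx,cy -2.3 -5.5 tq [-0.92  0.18 -0.29] gap 0.141 bar [0.0559 0.0112]
```

Request:
move_arm:
  targets:
    - {"dx": -0.021, "dy": 0.081, "dz": 0, "rx": 0, "ry": 0, "rz": 0}
    - {"dx": -0.021, "dy": 0.081, "dz": 0, "rx": 0, "ry": 0, "rz": 0}
    - {"dx": -0.021, "dy": 0.081, "dz": 0, "rx": 0, "ry": 0, "rz": 0}
    - {"dx": -0.021, "dy": 0.081, "dz": 0, "rx": 0, "ry": 0, "rz": 0}
    - {"dx": 0, "dy": 0, "dz": 0, "rx": 0, "ry": 0, "rz": 0}
    - {"dx": 0, "dy": 0, "dz": 0, "rx": 0, "ry": 0, "rz": 0}
    - {"dx": 0, "dy": 0, "dz": 0, "rx": 0, "ry": 0, "rz": 0}
    - {"dx": 0, "dy": 0, "dz": 0, "rx": 0, "ry": 0, "rz": 0}
    - {"dx": 0, "dy": 0, "dz": 0, "rx": 0, "ry": 0, "rz": 0}
    - {"dx": 0, "dy": 0, "dz": 0, "rx": 0, "ry": 0, "rz": 0}

```text
t: 34.65
tcp_pos: [0.5606, 0.0002, 0.1203]
tool_rot: [0.992, 0.128, 0.002, 0.001]
force: [0.8, -7.6, -2.9]
finger_gap: 0.137
gripper_force: 98.3
```

```bash
python3 st.py
```

```text
34.65 [5.606e-01 2.000e-04 1.203e-01] f [ 0.8 -7.6 -2.9] along cx,cy -1.2 -7.5 tq [-1.22 -0.09 -0.33] gap 0.137 bar [0.0546 0.004 ]
```

Request:
move_arm:
  targets:
    - {"dx": -0.016, "dy": 0.06, "dz": 0, "rx": 0, "ry": 0, "rz": 0}
    - {"dx": -0.077, "dy": -0.02, "dz": 0, "rx": 0, "ry": 0, "rz": 0}
    - {"dx": -0.077, "dy": -0.02, "dz": 0, "rx": 0, "ry": 0, "rz": 0}
    - {"dx": -0.077, "dy": -0.02, "dz": 0, "rx": 0, "ry": 0, "rz": 0}
    - {"dx": -0.077, "dy": -0.02, "dz": 0, "rx": 0, "ry": 0, "rz": 0}
    - {"dx": 0, "dy": 0, "dz": 0, "rx": 0, "ry": 0, "rz": 0}
    - {"dx": 0, "dy": 0, "dz": 0, "rx": 0, "ry": 0, "rz": 0}
    - {"dx": 0, "dy": 0, "dz": 0, "rx": 0, "ry": 0, "rz": 0}
    - {"dx": 0, "dy": 0, "dz": 0, "rx": 0, "ry": 0, "rz": 0}
    - {"dx": 0, "dy": 0, "dz": 0, "rx": 0, "ry": 0, "rz": 0}

```text
t: 35.9
tcp_pos: [0.5512, 0.0006, 0.1202]
tool_rot: [0.992, 0.128, 0.001, 0.0]
force: [-1.2, -4.5, -0.9]
finger_gap: 0.14
gripper_force: 98.4
```

```bash
python3 st.py
```

```text
35.9 [0.5512 0.0006 0.1202] f [-1.2 -4.5 -0.9] along cx,cy -2.3 -4.0 tq [-0.88  0.16 -0.34] gap 0.14 bar [0.0636 0.0012]
```

Request:
move_arm:
  targets:
    - {"dx": -0.077, "dy": -0.02, "dz": 0, "rx": 0, "ry": 0, "rz": 0}
    - {"dx": -0.077, "dy": -0.02, "dz": 0, "rx": 0, "ry": 0, "rz": 0}
    - {"dx": -0.077, "dy": -0.02, "dz": 0, "rx": 0, "ry": 0, "rz": 0}
    - {"dx": 0, "dy": 0, "dz": 0, "rx": 0, "ry": 0, "rz": 0}
    - {"dx": 0, "dy": 0, "dz": 0, "rx": 0, "ry": 0, "rz": 0}
    - {"dx": 0, "dy": 0, "dz": 0, "rx": 0, "ry": 0, "rz": 0}
    - {"dx": 0, "dy": 0, "dz": 0, "rx": 0, "ry": 0, "rz": 0}
    - {"dx": 0, "dy": 0, "dz": 0, "rx": 0, "ry": 0, "rz": 0}
    - {"dx": 0, "dy": 0, "dz": 0, "rx": 0, "ry": 0, "rz": 0}
    - {"dx": 0, "dy": 0, "dz": 0, "rx": 0, "ry": 0, "rz": 0}

```text
t: 37.15
tcp_pos: [0.5449, -0.0007, 0.1199]
tool_rot: [0.992, 0.128, -0.0, -0.0]
force: [-0.6, 0.1, -2.0]
finger_gap: 0.14
gripper_force: 98.3
```

```bash
python3 st.py
```

```text
37.15 [ 0.5449 -0.0007  0.1199] f [-0.6  0.1 -2. ] along cx,cy -0.6 0.3 tq [-0.02  0.04  0.04] gap 0.14 bar [0.07   0.0008]
```

The gate force dropped to zero with the bar at x = 70, so it has snapped behind the bar. Now bed the bar in the bow.

Request:
move_arm:
  targets:
    - {"dx": -0.081, "dy": -0.004, "dz": 0, "rx": 0, "ry": 0, "rz": 0}
    - {"dx": -0.081, "dy": -0.004, "dz": 0, "rx": 0, "ry": 0, "rz": 0}
    - {"dx": -0.081, "dy": -0.004, "dz": 0, "rx": 0, "ry": 0, "rz": 0}
    - {"dx": -0.081, "dy": -0.004, "dz": 0, "rx": 0, "ry": 0, "rz": 0}
    - {"dx": -0.081, "dy": -0.004, "dz": 0, "rx": 0, "ry": 0, "rz": 0}
    - {"dx": -0.081, "dy": -0.004, "dz": 0, "rx": 0, "ry": 0, "rz": 0}
    - {"dx": -0.035, "dy": -0.01, "dz": 0, "rx": 0, "ry": 0, "rz": 0}
    - {"dx": 0, "dy": 0, "dz": 0, "rx": 0, "ry": 0, "rz": 0}
    - {"dx": 0, "dy": 0, "dz": 0, "rx": 0, "ry": 0, "rz": 0}
    - {"dx": 0, "dy": 0, "dz": 0, "rx": 0, "ry": 0, "rz": 0}

```text
t: 38.4
tcp_pos: [0.532, -0.0015, 0.1199]
tool_rot: [0.992, 0.128, 0.0, 0.0]
force: [-0.2, 0.4, -2.8]
finger_gap: 0.139
gripper_force: 98.3
```

```bash
python3 st.py
```

```text
38.4 [ 0.532  -0.0015  0.1199] f [-0.2  0.4 -2.8] along cx,cy -0.1 0.5 tq [-0.05  0.06 -0.08] gap 0.139 bar [ 0.0827 -0.0016]
```

Creep: 2.5 mm more.

Request:
move_arm:
  targets:
    - {"dx": -0.032, "dy": -0.008, "dz": 0, "rx": 0, "ry": 0, "rz": 0}
    - {"dx": -0.032, "dy": -0.008, "dz": 0, "rx": 0, "ry": 0, "rz": 0}
    - {"dx": -0.032, "dy": -0.008, "dz": 0, "rx": 0, "ry": 0, "rz": 0}
    - {"dx": 0, "dy": 0, "dz": 0, "rx": 0, "ry": 0, "rz": 0}
    - {"dx": 0, "dy": 0, "dz": 0, "rx": 0, "ry": 0, "rz": 0}
    - {"dx": 0, "dy": 0, "dz": 0, "rx": 0, "ry": 0, "rz": 0}
    - {"dx": 0, "dy": 0, "dz": 0, "rx": 0, "ry": 0, "rz": 0}
    - {"dx": 0, "dy": 0, "dz": 0, "rx": 0, "ry": 0, "rz": 0}
    - {"dx": 0, "dy": 0, "dz": 0, "rx": 0, "ry": 0, "rz": 0}
    - {"dx": 0, "dy": 0, "dz": 0, "rx": 0, "ry": 0, "rz": 0}

```text
t: 39.65
tcp_pos: [0.5304, -0.0021, 0.1201]
tool_rot: [0.992, 0.128, 0.001, 0.0]
force: [5.2, 1.6, -2.4]
finger_gap: 0.14
gripper_force: 98.3
```

```bash
python3 st.py
```

```text
39.65 [ 0.5304 -0.0021  0.1201] f [ 5.2  1.6 -2.4] along cx,cy 5.4 0.2 tq [ 0.34 -0.73  0.04] gap 0.14 bar [ 0.0844 -0.0015]
```

Request:
move_arm:
  targets:
    - {"dx": -0.031, "dy": -0.008, "dz": 0, "rx": 0, "ry": 0, "rz": 0}
    - {"dx": 0, "dy": 0, "dz": 0, "rx": 0, "ry": 0, "rz": 0}
    - {"dx": 0, "dy": 0, "dz": 0, "rx": 0, "ry": 0, "rz": 0}
    - {"dx": 0, "dy": 0, "dz": 0, "rx": 0, "ry": 0, "rz": 0}
    - {"dx": 0, "dy": 0, "dz": 0, "rx": 0, "ry": 0, "rz": 0}
    - {"dx": 0, "dy": 0, "dz": 0, "rx": 0, "ry": 0, "rz": 0}
    - {"dx": 0, "dy": 0, "dz": 0, "rx": 0, "ry": 0, "rz": 0}
    - {"dx": 0, "dy": 0, "dz": 0, "rx": 0, "ry": 0, "rz": 0}
    - {"dx": 0, "dy": 0, "dz": 0, "rx": 0, "ry": 0, "rz": 0}
    - {"dx": 0, "dy": 0, "dz": 0, "rx": 0, "ry": 0, "rz": 0}

```text
t: 40.9
tcp_pos: [0.5304, -0.0023, 0.1203]
tool_rot: [0.992, 0.128, 0.002, 0.0]
force: [5.0, 3.0, -3.3]
finger_gap: 0.135
gripper_force: 98.3
```

```bash
python3 st.py
```

```text
40.9 [ 0.5304 -0.0023  0.1203] f [ 5.   3.  -3.3] along cx,cy 5.6 1.6 tq [ 0.4  -0.88  0.09] gap 0.135 bar [ 0.0845 -0.0013]
```

Request:
move_arm:
  targets:
    - {"dx": -0.031, "dy": -0.008, "dz": 0, "rx": 0, "ry": 0, "rz": 0}
    - {"dx": -0.027, "dy": -0.007, "dz": 0, "rx": 0, "ry": 0, "rz": 0}
    - {"dx": 0, "dy": 0, "dz": 0, "rx": 0, "ry": 0, "rz": 0}
    - {"dx": 0, "dy": 0, "dz": 0, "rx": 0, "ry": 0, "rz": 0}
    - {"dx": 0, "dy": 0, "dz": 0, "rx": 0, "ry": 0, "rz": 0}
    - {"dx": 0, "dy": 0, "dz": 0, "rx": 0, "ry": 0, "rz": 0}
    - {"dx": 0, "dy": 0, "dz": 0, "rx": 0, "ry": 0, "rz": 0}
    - {"dx": 0, "dy": 0, "dz": 0, "rx": 0, "ry": 0, "rz": 0}
    - {"dx": 0, "dy": 0, "dz": 0, "rx": 0, "ry": 0, "rz": 0}
    - {"dx": 0, "dy": 0, "dz": 0, "rx": 0, "ry": 0, "rz": 0}

```text
t: 42.15
tcp_pos: [0.5305, -0.0026, 0.1206]
tool_rot: [0.992, 0.128, 0.003, 0.0]
force: [7.7, 4.1, -3.1]
finger_gap: 0.138
gripper_force: 98.2
```

```bash
python3 st.py
```

```text
42.15 [ 0.5305 -0.0026  0.1206] f [ 7.7  4.1 -3.1] along cx,cy 8.5 2.0 tq [ 0.56 -1.25  0.12] gap 0.138 bar [ 0.0844 -0.001 ]
```

Request:
move_arm:
  targets:
    - {"dx": -0.035, "dy": -0.008, "dz": 0, "rx": 0, "ry": 0, "rz": 0}
    - {"dx": 0, "dy": 0, "dz": 0, "rx": 0, "ry": 0, "rz": 0}
    - {"dx": 0, "dy": 0, "dz": 0, "rx": 0, "ry": 0, "rz": 0}
    - {"dx": 0, "dy": 0, "dz": 0, "rx": 0, "ry": 0, "rz": 0}
    - {"dx": 0, "dy": 0, "dz": 0, "rx": 0, "ry": 0, "rz": 0}
    - {"dx": 0, "dy": 0, "dz": 0, "rx": 0, "ry": 0, "rz": 0}
    - {"dx": 0, "dy": 0, "dz": 0, "rx": 0, "ry": 0, "rz": 0}
    - {"dx": 0, "dy": 0, "dz": 0, "rx": 0, "ry": 0, "rz": 0}
    - {"dx": 0, "dy": 0, "dz": 0, "rx": 0, "ry": 0, "rz": 0}
    - {"dx": 0, "dy": 0, "dz": 0, "rx": 0, "ry": 0, "rz": 0}

```text
t: 43.4
tcp_pos: [0.5306, -0.0027, 0.1207]
tool_rot: [0.992, 0.128, 0.004, 0.0]
force: [10.0, 3.6, -3.9]
finger_gap: 0.141
gripper_force: 98.1
```

```bash
python3 st.py
```

```text
43.4 [ 0.5306 -0.0027  0.1207] f [10.   3.6 -3.9] along cx,cy 10.5 0.9 tq [ 0.72 -1.51  0.15] gap 0.141 bar [ 0.0844 -0.0009]
```

Request:
move_arm:
  targets:
    - {"dx": 0, "dy": 0, "dz": 0, "rx": 0, "ry": 0, "rz": 0}
    - {"dx": 0, "dy": 0, "dz": 0, "rx": 0, "ry": 0, "rz": 0}
    - {"dx": 0, "dy": 0, "dz": 0, "rx": 0, "ry": 0, "rz": 0}
    - {"dx": 0, "dy": 0, "dz": 0, "rx": 0, "ry": 0, "rz": 0}
    - {"dx": 0, "dy": 0, "dz": 0, "rx": 0, "ry": 0, "rz": 0}
    - {"dx": 0, "dy": 0, "dz": 0, "rx": 0, "ry": 0, "rz": 0}
    - {"dx": 0, "dy": 0, "dz": 0, "rx": 0, "ry": 0, "rz": 0}
    - {"dx": 0, "dy": 0, "dz": 0, "rx": 0, "ry": 0, "rz": 0}
    - {"dx": 0, "dy": 0, "dz": 0, "rx": 0, "ry": 0, "rz": 0}
    - {"dx": 0, "dy": 0, "dz": 0, "rx": 0, "ry": 0, "rz": 0}

```text
t: 44.65
tcp_pos: [0.5306, -0.0027, 0.1208]
tool_rot: [0.992, 0.128, 0.004, 0.0]
force: [9.8, 4.8, -4.8]
finger_gap: 0.139
gripper_force: 98.1
```

```bash
python3 st.py; python3 - <<'E'
from h import *
m=cams.camera_model('wrist');p=sensors.sense()['tcp_pos']
save('wrist','w11.png');w=cv2.imread('pics/w11.png')
hsv=cv2.cvtColor(w,cv2.COLOR_BGR2HSV)
mk=cv2.inRange(hsv,(18,110,60),(34,255,255))[100:240,215:300]
k,_,st,ce=cv2.connectedComponentsWithStats(mk)
for i in np.argsort(-st[1:,4])[:4]+1: print(st[i]+[215,100,0,0,0],ce[i]+[215,100])
for v in range(110,235,12): print(v,''.join('%4d'%x for x in hsv[v,224:300:4,0]),'|',''.join('%4d'%x for x in hsv[v,224:300:4,1]))
def P(x,y,dz): q=p[:2]+x*cx+y*cy; return [q[0],q[1],p[2]+dz]
print([(w2px(m,P(x,y,.038))).round(0) for x,y in [(.022,.016),(.042,.016),(.062,.016)]])
E
```

```text
44.65 [ 0.5306 -0.0027  0.1208] f [ 9.8  4.8 -4.8] along cx,cy 10.7 2.2 tq [ 0.71 -1.44  0.21] gap 0.139 bar [ 0.0844 -0.0009]
[ 228  128   26   91 1704] [240.36795775 173.33978873]
[261 158   2   5   5] [261.8 160. ]
[278 216   4   4   5] [279.6 217.8]
[221 149   2   3   4] [221.5 150. ]
110   21  18  24  19  21  23  19  24  12  23  19  21  19  26  17  19  24  25  24 |   26  28  24  23  23  26  32  17  34  27  36  25  27  26  23  25  26  20  23
122   18  18  23  22  18  23  20  16  19  21  19  23  21  21  19  21  18  17  24 |   25  31  27  30  28  32  26  37  37  24  27  24  26  26  26  26  23  32  30
134   22  22  19  19  18  18  18  15  19  18  17  22  17  16  19  20  23  21  23 |   23  27 204 200 197 191 140  28  28  28  25  28  25  30  30  24  26  27  26
146   17  16  19  19  19  19  18  15  15  17  16  18  17  17  18  17  17  17  17 |  139 136 197 195 202 195 195 130 130 135 145 140 136 137 137 136 136 137 137
158   17  17  19  19  19  18  18  15  15  18  15  17  17  16  17  16  17  17  17 |  136 139 199 200 201 195 186 147 142 146 133 141 138 138 139 136 136 135 140
170   17  
[... 313 characters left out ...]
   17  17  18  19  19  19  19  16  16  17  18  16  17  16  17  17  17  17  17 |  141 140 178 198 199 196 199 145 143 151 144 141 138 135 135 142 141 138 142
206   16  17  17  19  19  19  18  18  16  16  15  17  16  17  17  17  16  17  18 |  140 140 157 201 202 197 193 166 142 140 129 138 136 142 138 139 138 142 141
218   17  17  17  18  18  17  18  13  15  16  15  16  16  17  18  17  17  17  15 |  138 143 142 159  55  89 139  84 132 129 142 140 143 143 142 139 139 141  38
230   17  17  18  22  16  20  17  19  17  16  18  18  16  16  14  21  19  23  22 |  138 138  29  31  37  34  34  28  30  31  24  37  98 135  84  30  33  30  28
[array([243., 227.]), array([242., 183.]), array([240., 137.])]
```

The gate is straight and shut (brass columns 230–250, rows 130–215), and it held at 10.7 N. Relax and lower.

Request:
move_arm:
  targets:
    - {"dx": 0.077, "dy": 0.02, "dz": 0, "rx": 0, "ry": 0, "rz": 0}
    - {"dx": 0.077, "dy": 0.02, "dz": 0, "rx": 0, "ry": 0, "rz": 0}
    - {"dx": 0.077, "dy": 0.02, "dz": 0, "rx": 0, "ry": 0, "rz": 0}
    - {"dx": 0, "dy": 0, "dz": 0, "rx": 0, "ry": 0, "rz": 0}
    - {"dx": 0, "dy": 0, "dz": -0.15, "rx": 0, "ry": 0, "rz": 0}
    - {"dx": 0, "dy": 0, "dz": -0.15, "rx": 0, "ry": 0, "rz": 0}
    - {"dx": 0, "dy": 0, "dz": -0.15, "rx": 0, "ry": 0, "rz": 0}
    - {"dx": 0, "dy": 0, "dz": -0.12, "rx": 0, "ry": 0, "rz": 0}
    - {"dx": 0, "dy": 0, "dz": 0, "rx": 0, "ry": 0, "rz": 0}
    - {"dx": 0, "dy": 0, "dz": 0, "rx": 0, "ry": 0, "rz": 0}

```text
t: 45.95
tcp_pos: [0.5323, -0.0014, 0.1057]
tool_rot: [0.992, 0.128, 0.0, 0.0]
force: [0.2, 0.9, -1.8]
finger_gap: 0.138
gripper_force: 98.4
```

```bash
python3 st.py
```

```text
45.95 [ 0.5323 -0.0014  0.1057] f [ 0.2  0.9 -1.8] along cx,cy 0.4 0.8 tq [-0.05  0.08 -0.03] gap 0.138 bar [ 0.0824 -0.0017]
```

Request:
move_arm:
  targets:
    - {"dx": 0.02, "dy": 0.005, "dz": -0.04, "rx": 0, "ry": 0, "rz": 0}
    - {"dx": 0.02, "dy": 0.005, "dz": -0.04, "rx": 0, "ry": 0, "rz": 0}
    - {"dx": 0, "dy": 0, "dz": -0.04, "rx": 0, "ry": 0, "rz": 0}
    - {"dx": 0, "dy": 0, "dz": 0, "rx": 0, "ry": 0, "rz": 0}
    - {"dx": 0, "dy": 0, "dz": 0, "rx": 0, "ry": 0, "rz": 0}
    - {"dx": 0, "dy": 0, "dz": 0, "rx": 0, "ry": 0, "rz": 0}
    - {"dx": 0, "dy": 0, "dz": 0, "rx": 0, "ry": 0, "rz": 0}
    - {"dx": 0, "dy": 0, "dz": 0, "rx": 0, "ry": 0, "rz": 0}
    - {"dx": 0, "dy": 0, "dz": 0, "rx": 0, "ry": 0, "rz": 0}
    - {"dx": 0, "dy": 0, "dz": 0, "rx": 0, "ry": 0, "rz": 0}

```text
t: 47.2
tcp_pos: [0.5332, -0.0012, 0.1027]
tool_rot: [0.992, 0.128, 0.0, 0.0]
force: [0.1, -0.3, -2.3]
finger_gap: 0.14
gripper_force: 98.4
```

```bash
python3 st.py
```

```text
47.2 [ 0.5332 -0.0012  0.1027] f [ 0.1 -0.3 -2.3] along cx,cy -0.0 -0.3 tq [-0.05 -0.04 -0.03] gap 0.14 bar [ 0.0814 -0.0017]
```

Request:
move_arm:
  targets:
    - {"dx": 0, "dy": 0, "dz": -0.04, "rx": 0, "ry": 0, "rz": 0}
    - {"dx": 0, "dy": 0, "dz": -0.04, "rx": 0, "ry": 0, "rz": 0}
    - {"dx": 0, "dy": 0, "dz": 0, "rx": 0, "ry": 0, "rz": 0}
    - {"dx": 0, "dy": 0, "dz": 0, "rx": 0, "ry": 0, "rz": 0}
    - {"dx": 0, "dy": 0, "dz": 0, "rx": 0, "ry": 0, "rz": 0}
    - {"dx": 0, "dy": 0, "dz": 0, "rx": 0, "ry": 0, "rz": 0}
    - {"dx": 0, "dy": 0, "dz": 0, "rx": 0, "ry": 0, "rz": 0}
    - {"dx": 0, "dy": 0, "dz": 0, "rx": 0, "ry": 0, "rz": 0}
    - {"dx": 0, "dy": 0, "dz": 0, "rx": 0, "ry": 0, "rz": 0}
    - {"dx": 0, "dy": 0, "dz": 0, "rx": 0, "ry": 0, "rz": 0}

```text
t: 48.45
tcp_pos: [0.5331, -0.0012, 0.1006]
tool_rot: [0.992, 0.128, -0.0, -0.0]
force: [-2.0, -0.3, 1.4]
finger_gap: 0.138
gripper_force: 99.0
```

```bash
python3 st.py
```

```text
48.45 [ 0.5331 -0.0012  0.1006] f [-2.  -0.3  1.4] along cx,cy -2.0 0.2 tq [-0.09  0.07 -0.  ] gap 0.138 bar [ 0.0815 -0.0017]
```

Touching the leaf. Release, wait, then rise clear.

Request:
move_arm:
  targets:
    - {"dx": 0, "dy": 0, "dz": 0, "rx": 0, "ry": 0, "rz": 0}
    - {"dx": 0, "dy": 0, "dz": 0, "rx": 0, "ry": 0, "rz": 0}
    - {"dx": 0, "dy": 0, "dz": 0, "rx": 0, "ry": 0, "rz": 0}
    - {"dx": 0, "dy": 0, "dz": 0, "rx": 0, "ry": 0, "rz": 0}
    - {"dx": 0, "dy": 0, "dz": 0, "rx": 0, "ry": 0, "rz": 0}
    - {"dx": 0, "dy": 0, "dz": 0.2, "rx": 0, "ry": 0, "rz": 0}
    - {"dx": 0, "dy": 0, "dz": 0.4, "rx": 0, "ry": 0, "rz": 0}
    - {"dx": 0, "dy": 0, "dz": 1, "rx": 0, "ry": 0, "rz": 0}
    - {"dx": 0, "dy": 0, "dz": 1, "rx": 0, "ry": 0, "rz": 0}
    - {"dx": 0, "dy": 0, "dz": 1, "rx": 0, "ry": 0, "rz": 0}
  claw: 50

```text
t: 49.7
tcp_pos: [0.5333, -0.0012, 0.1923]
tool_rot: [0.992, 0.128, 0.0, 0.0]
force: [-0.2, 0.2, -0.5]
finger_gap: 0.499
gripper_force: 0.0
```

Request:
move_arm:
  targets:
    - {"dx": 0, "dy": 0, "dz": 1, "rx": 0, "ry": 0, "rz": 0}
    - {"dx": 0, "dy": 0, "dz": 1, "rx": 0, "ry": 0, "rz": 0}
    - {"dx": 0, "dy": 0, "dz": 0, "rx": 0, "ry": 0, "rz": 0}
    - {"dx": 0, "dy": 0, "dz": 0, "rx": 0, "ry": 0, "rz": 0}
    - {"dx": 0, "dy": 0, "dz": 0, "rx": 0, "ry": 0, "rz": 0}
    - {"dx": 0, "dy": 0, "dz": 0, "rx": 0, "ry": 0, "rz": 0}
    - {"dx": 0, "dy": 0, "dz": 0, "rx": 0, "ry": 0, "rz": 0}
    - {"dx": 0, "dy": 0, "dz": 0, "rx": 0, "ry": 0, "rz": 0}
    - {"dx": 0, "dy": 0, "dz": 0, "rx": 0, "ry": 0, "rz": 0}
    - {"dx": 0, "dy": 0, "dz": 0, "rx": 0, "ry": 0, "rz": 0}

```text
t: 50.95
tcp_pos: [0.5332, -0.0012, 0.2407]
tool_rot: [0.992, 0.128, 0.0, 0.0]
force: [0.6, -0.4, -0.5]
finger_gap: 0.5
gripper_force: 0.0
```

```bash
python3 st.py; python3 - <<'E'
from h import *
m=cams.camera_model('wrist');save('wrist','w12.png');w=cv2.imread('pics/w12.png')
hsv=cv2.cvtColor(w,cv2.COLOR_BGR2HSV);mk=cv2.inRange(hsv,(17,170,60),(34,255,255))
k,l,st,ce=cv2.connectedComponentsWithStats(mk)
for i in np.argsort(-st[1:,4])[:3]+1: print(st[i],ce[i])
h=np.array([.5331,-.0012])
for z in (.139,.142): print(z,[w2px(m,[*(h+x*cx+y*cy),z]).round(0) for x,y in [(.022,.016),(.042,.016),(.062,.016),(-.05,0),(.099,-.002)]])
blobs(w)
E
```

```text
50.95 [ 0.5332 -0.0012  0.2407] f [ 0.6 -0.4 -0.5] along cx,cy 0.5 -0.5 tq [ 0.02  0.02 -0.01] gap 0.5 bar [ 0.0814 -0.0017]
[254 121  11  47 445] [259.29213483 144.51011236]
[531 368  14  10  89] [537.64044944 372.31460674]
[361   5   1   1   1] [361.   5.]
0.139 [array([260., 173.]), array([259., 150.]), array([259., 125.]), array([278., 250.]), array([281.,  77.])]
0.142 [array([260., 174.]), array([259., 150.]), array([259., 125.]), array([278., 251.]), array([281.,  77.])]
grey [  130    67   193   181 12696] [235.4 113.5]
grey [ 397  192   58   32 1721] [425.4 207.3]
grey [  63  194   60   32 1696] [ 93.2 209.1]
grey [529  51  31  48 513] [545.8  76.4]
```

The hook lies where it was let down, with the gate straight (columns 254–265, rows 121–168). Handing in.

```bash
python3 -c "
from h import *
print(order.sign_off())"
```

```text
the job is handed in; nothing more can be done
None
```

I handed the job in at about 51 s of the 72 s allowed. By the readings, the hasp is down flat, the hook is clipped on bar_right with its gate shut, the pull held at about 10.7 N for over a second, and the hook is released on the hasp. The sign-off gave no verdict.

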